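# Lay the serving board with coaster, candle, salt, spice and pepper

## Robot

A 7-joint arm with a two-finger parallel gripper is mounted at the origin on a cart in front of the work surface, level with it; the furniture and walls round the work are solid. World frame = base frame: x ahead of the robot, y to its left, z up, the work surface at z = 0. Lengths are in mm, angles in rad, forces in N, time in s.
With the tool pointing down it reaches from about 400 to 875 mm from the base axis. Payload 4.4 kg.
Tool frame: the origin (TCP) lies at the very end of the fingers, on their centre line; the grasp point (between the pads) lies 19 mm behind it; z points along the fingers, y is the direction in which the jaws open and shut (so a half turn about z gives the same grasp; the last joint's range is limited). The gripper opens to 85 mm and grips with 20 to 120 N. Pads are 22 mm wide; open, the fingers measure 114 mm over their backs; the gripper's body (76 mm by 85 mm) begins 54 mm behind the grasp point. The pads swing forward as they close: fully open they stand 13 mm farther back than shut.
Start: joints at [1.163, 0.628, 0.038, 1.517, -0.027, 0.996, -0.02], TCP at [217.897, -612.404, 231.313] pointing down, gripper open.
Joint ranges: [-3.06, 3.06], [-0.37, 2.12], [-1.25, 1.32], [0.18, 2.47], [-1.1, 4.24], [0.23, 1.98], [-2.94, 2.94]. Speed limits (rad/s): [2.57, 2.57, 3.14, 3.14, 3.14, 3.14, 3.14].

## Interface

Orientations are given as [roll, pitch, yaw] about the fixed x, y, z axes, in that order (R = Rz(yaw) Ry(pitch) Rx(roll)).
In Python, from cell import ctrl gives the robot as it stands.
- The arm moves only by the shell command python3 -m crank 'ROWS' [OPENING]. ROWS is JSON, a list that holds one entry, the list of rows, each a list of 6 numbers: the shift along the tool's x, y, z in units of 30 mm (1.0 is 30 mm), then the turn, a rotation vector about the tool's x, y, z in units of 6 degrees (1.0 is 6 degrees). In form: [[[tx, ty, tz, rx, ry, rz], ...]]. A call has 1 to 12 rows; each row shifts and turns the pose as measured when the row begins, along the tool's axes as they then stand; what a row does not reach is not made up. A row lasts 1/12 s, in which the tool goes at most 41.7 mm and 7.16 degrees, less where a joint would pass 70% of its speed; a pose out of reach is approached as far as the arm can. A call is refused whole if a number of a shift passes 1 or a number of a turn 1, either way. A call with a gripper value outside its range is refused whole. OPENING is the gripper command: -1 is fully open, 1 is shut, values between are in proportion, set as the call begins (- or left out, the last holds). The fingers move at their own pace and stop on an object; the grip force is fixed at half the most. Time passes only in rows, so rows that do not move let the fingers close. It gives the time, the measured TCP pose, the force and the opening at its end, in the units of the state.
- ctrl.read_state(): the state, without advancing time (a new reading comes with each control period).
- ctrl.get_image(name): name is "side" or "top"; returns a dict with "color" (420x560x3 uint8, red, green, blue), "depth" (420x560 float32, mm along the optical axis (not along the pixel's ray), 0 where there is no reading), "camera_matrix" (3x3 intrinsics, pixels), "k1" (the pictures are not rectified: a ray, as slopes to the right and down, at radius r is drawn at 1 + k1 r^2 times it, then the intrinsics apply), "R" (3x3) and "t" (3): a world point X has camera coordinates R X + t. Camera axes: x right, y down, z forward; pixel columns grow to the right and rows downward; lengths in mm; the calibration is good to about 2 mm. A picture is of the moment at which its call begins.
- ctrl.finish_job(): hands the job in, once; it reports no verdict.
Trained networks look in a picture, given as the dict that the camera call returned (one of the last four; its "shot" number tells which), for a name from the list of things; names that differ only in an ending like _2 or _b are one class to them, and where a whole thing is asked for, a point or a joint stands for the part that bears it (a point fixed in the world has none). Each returns a list of dicts, best first, with "conf" (0 to 1); they miss things now and then, are a little off and sometimes report something else, mostly with a low value. They report only what shows in the picture. A call takes as long as a camera call.
- ctrl.search_frame(query, picture): "extent" ([centre column, centre row, width, height] in pixels, round what is visible of it).
The state is a dict: "clock": time; "qpos": joint angles; "qd": joint speeds; "tau": joint torques, N m; "eef_pos": TCP position; "tool_rot": TCP orientation; "force": force on the tool from outside, world axes, zero at the start; "torque": the same for the moment, N m; "width": finger opening in mm.
Only numpy, scipy, OpenCV 4.12 (cv2) and the standard library are available. Lean on these libraries where they do the work, as an engineer would, in place of code of your own. Each camera call takes 0.05 s, during which the arm holds its last target. There are 200 camera calls.

## Task

Lay the striped wooden serving board: put the square coaster flat in the middle of the board, square with it, with the tall pepper mill standing centred on top of it, and the candle directly in front of the coaster (the robot's side), midway between the coaster and the board's front edge. Stand the salt shaker on the board halfway between the middle of the board and the middle of the bowl, and the loose spice jar halfway between the middle of the board and the middle of the tall tin, both in line with them. Knock nothing over and leave the bowl, the tall tin and the kitchen timer where they are.

Things in the scene. Friction and masses are not known exactly. Their poses are not given: they have to be found in the camera images.
- board: striped wooden board, 210 x 330 x 22 mm, fixed, lying flat, long side across the robot's view. Origin: centre of its underside (top 22 mm above). x: along the short side, away from the robot (within 0.15 rad); y: along the long side, to the left. Bowl and tall tin stand on the worktop off its two short ends (which at which varies), on its long centre line, centres 235 mm from the board's.
- bowl: small round bowl, 120 mm across, 61 mm high, open, standing loose just beyond one short end of the board; not to be moved. Origin: centre of its underside, z up.
- tin: the tall tin of food, 75 mm across, 110 mm high, standing loose just beyond the other short end of the board; not to be moved (a shorter tin stands far back by the wall). Origin: centre of its underside, z up.
- coaster: thick square coaster of pale wood with a round cork inlay, 60 x 60 x 20 mm, loose on the worktop at the start. Origin: centre of its underside; x and y parallel to its sides, z up (its top 20 mm above). Can be gripped across two parallel sides.
- candle: tea-light candle in a low round metal cup, 38 mm across, 15 mm high, loose. Origin: centre of its underside, z up.
- salt: salt shaker: clear body with a domed grey cap, round, 44 mm across and 90 mm high (the body up to 70 mm, the cap 34 mm across above), loose. Origin: centre of its underside, z up.
- jar: spice jar: slim round glass jar with dark lid, 41 mm across, 105 mm high, loose, standing on the open worktop in front of the board or to its left (the jars at the back by the kettle are others, leave them). Origin: centre of its underside, z up.
- mill: tall dark wooden pepper mill, 160 mm high, round, 58 mm across at its foot; its head, from 116 to 149 mm above the foot, is 50 mm across, with a small 12 mm button above it. Loose. Origin: centre of its underside, z up. Once it stands in the middle it hampers a gripper setting the low candle in front of it.
- timer: wind-up kitchen timer, 65 mm across, 52 mm high, standing loose to the left of the board; not to be moved. Origin: centre of its underside, z up.

How it is judged (in metres and radians):
At the end, for the whole second after the job is handed in: On the board: coaster central (12 mm) and square (0.17 rad), mill on it (12 mm); candle 67.5 mm in front of the board's centre (13 mm); salt shaker 117.5 mm from the centre towards the bowl and jar likewise towards the tall tin (15 mm, x and y); all upright (0.08 rad), at rest, released (x of coaster in the frame of board between -0.012 and 0.012 m and y of coaster in the frame of board between -0.012 and 0.012 m and height (world z) of coaster between 0.018 and 0.026 m and (angle between the x axis of coaster and the x axis of board, either way round below 0.17 rad or angle between the x axis of coaster and the y axis of board, either way round below 0.17 rad) and x of candle in the frame of board between -0.0805 and -0.0545 m and y of candle in the frame of board between -0.013 and 0.013 m and height (world z) of candle between 0.018 and 0.026 m and ((y of bowl in the frame of board above 0 m and x of salt in the frame of board between -0.015 and 0.015 m and y of salt in the frame of board between 0.1025 and 0.1325 m) or (y of bowl in the frame of board below 0 m and x of salt in the frame of board between -0.015 and 0.015 m and y of salt in the frame of board between -0.1325 and -0.1025 m)) and height (world z) of salt between 0.018 and 0.026 m and ((y of tin in the frame of board above 0 m and x of jar in the frame of board between -0.015 and 0.015 m and y of jar in the frame of board between 0.1025 and 0.1325 m) or (y of tin in the frame of board below 0 m and x of jar in the frame of board between -0.015 and 0.015 m and y of jar in the frame of board between -0.1325 and -0.1025 m)) and height (world z) of jar between 0.018 and 0.026 m and horizontal distance between mill and coaster below 0.012 m and z of mill in the frame of coaster between 0.016 and 0.024 m and angle between each of coaster, candle, salt, jar, mill's own z axis and vertical below 0.08 rad and linear speed of each of coaster, candle, salt, jar, mill below 0.02 m/s and angular speed of each of coaster, candle, salt, jar, mill below 0.2 rad/s); the robot touches nothing.
It fails at once if the bowl is shifted by more than 15 mm or tipped (distance of bowl from where it was at the start of the episode above 0.015 m or angle between bowl's own z axis and vertical above 0.3 rad).
It fails at once if the tall tin is shifted by more than 15 mm or tipped (distance of tin from where it was at the start of the episode above 0.015 m or angle between tin's own z axis and vertical above 0.3 rad).
It fails at once if the kitchen timer is shifted by more than 15 mm or tipped (distance of timer from where it was at the start of the episode above 0.015 m or angle between timer's own z axis and vertical above 0.3 rad).
It fails at once if the salt shaker, spice jar or pepper mill is knocked over (angle between any of salt, jar, mill's own z axis and vertical above 0.7 rad).
It also fails if it takes over 134 s, if anything falls off the work surface, if the arm or the gripper's body presses on something with over 40 N, if the wrist force passes 120 N, or if a joint passes its speed limit or range.

## Working session

There is one attempt and no reset: what is moved stays moved. The work goes in short steps, Python scripts to look and compute and a shell command to move; the robot and the scene stay as the last step left them, time stands still between calls to the robot, and variables do not carry over. Pictures are saved under pics/ and viewed, about 12 in all and at most 16, crops included, and the job is handed in when it is done.

```bash
ls; mkdir -p pics; cat > h.py <<'E'
import numpy as np, cv2
from cell import ctrl
def save(p,n): cv2.imwrite(f'pics/{n}.png',cv2.cvtColor(p['color'],cv2.COLOR_RGB2BGR))
def pts(p):
    K=np.array(p['camera_matrix'],float);R=np.array(p['R']);t=np.array(p['t']);k=p['k1']
    v,u=np.mgrid[0:420,0:560].astype(float)
    x=(u-K[0,2])/K[0,0];y=(v-K[1,2])/K[1,1];xd,yd=x.copy(),y.copy()
    for _ in range(8):
        s=1+k*(x*x+y*y);x=xd/s;y=yd/s
    z=p['depth'];c=np.stack([x*z,y*z,z],-1)
    W=(c-t)@R
    W[z<=0]=np.nan
    return W
E
python3 - <<'E'
from h import *
print(ctrl.read_state())
for n in('top','side'):
    p=ctrl.get_image(n);save(p,n+'0');print(n,p['camera_matrix'],p['k1'],'campos',-np.array(p['R']).T@p['t'])
    W=pts(p)
    np.save(n+'W.npy',W)
    for q in 'board bowl tin coaster candle salt jar mill timer'.split():
        for d in ctrl.search_frame(q,p)[:3]:
            c,r,w,h=d['extent'];a=W[int(max(0,r-h/2)):int(r+h/2)+1,int(max(0,c-w/2)):int(c+w/2)+1].reshape(-1,3)
            print(q,round(d['conf'],2),np.round(d['extent']),np.round(W[min(419,int(r)),min(559,int(c))]),'maxz',np.round(np.nanpercentile(a[:,2],98)))
E
```

```text
pics
{'clock': 0.0, 'qpos': array([ 1.16319901,  0.62931279,  0.0384283 ,  1.51840086, -0.02699699,
        0.99629063, -0.02000183]), 'qd': array([ 0.0010811 ,  0.00090372,  0.00080357, -0.00092172,  0.00087563,
       -0.00082195, -0.00018075]), 'tau': array([ 4.06002664e-05, -5.63410842e+01,  1.22714169e+00, -1.93452930e+01,
        1.12854608e-02,  1.04836375e-02,  2.19813023e-05]), 'eef_pos': array([ 217.68731057, -611.78729628,  230.39993559]), 'tool_rot': array([-3.13969867e+00,  1.84468217e-05,  3.41807441e-01]), 'force': array([ 0.40828494, -0.27818412,  0.46769088]), 'torque': array([-0.02890443,  0.0049104 , -0.04568001]), 'width': 85.01197533155327}
top [[430.42376641   0.         277.27859959]
 [  0.         430.42376641 200.78621425]
 [  0.           0.           1.        ]] -0.13794866075416168 campos [ 321.03640286   77.27643502 1280.39940397]
board 0.64 [307. 174. 114.  80.] [634.  -9.  26.] maxz 28.0
bowl 0.96 [388. 181.  38.  45.] [ 620. -256.    5.] maxz 62.0
tin 0.79 [230. 158.  29.  33.] [656. 215. 107.] maxz 112.0
coaster 0.78 [175. 228.  18.  20.] [468. 383. 
[... 422 characters left out ...]
 0.           1.        ]] -0.11894352595589466 campos [  617.9590974  -1029.55899691   708.77498024]
board 0.57 [316. 241. 101.  82.] [627. -53.  20.] maxz 54.0
bowl 0.9 [307. 284.  60.  54.] [ 609. -213.   15.] maxz 59.0
tin 0.7 [333. 176.  28.  46.] [672. 187.  71.] maxz 107.0
coaster 0.61 [266. 166.  21.  13.] [466. 345.  19.] maxz 21.0
salt 0.92 [244. 195.  17.  34.] [429. 112.  49.] maxz 87.0
jar 0.96 [241. 168.  17.  34.] [404. 242.  66.] maxz 104.0
jar 0.51 [333. 177.  27.  44.] [669. 183.  73.] maxz 107.0
mill 0.75 [238. 243.  31.  63.] [ 453. -163.   86.] maxz 147.0
mill 0.6 [304. 158.  21.  21.] [585. 388.  28.] maxz 49.0
timer 0.84 [304. 157.  19.  20.] [582. 385.  33.] maxz 49.0
```

```bash
python3 - <<'E'
import cv2
a=cv2.imread('pics/top0.png');cv2.imwrite('pics/top0c.png',cv2.resize(a[110:290,120:440],None,fx=2.5,fy=2.5,interpolation=cv2.INTER_CUBIC))
E
```

```text
(no output)
```

View pics/top0c.png

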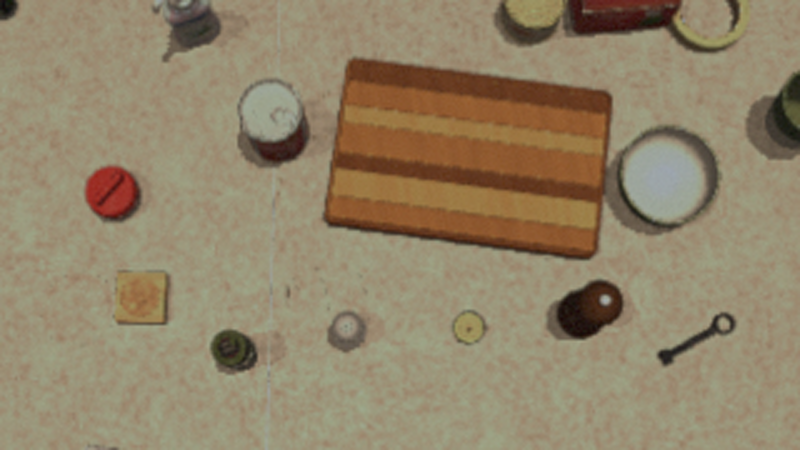

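View pics/side0.png

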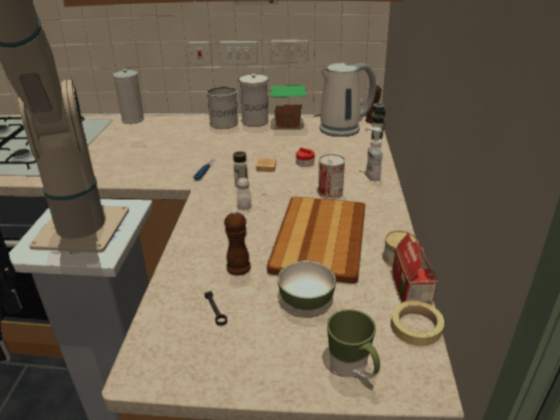

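The top crop shows the coaster at full-image px (176,229), the jar (213,250), salt (258,242), candle (307,241) and mill foot (~352,235). The bowl is on the right and the tin on the left. Next I'll fit their positions from depth.

```bash
cat >> h.py <<'E'
# name: (approx xy, zlo, zhi, radius of search)
def fit(W,xy,zlo,zhi,r):
    m=(np.hypot(W[...,0]-xy[0],W[...,1]-xy[1])<r)&(W[...,2]>zlo)&(W[...,2]<zhi)
    a=W[m]
    if len(a)<3: return None
    rc=cv2.minAreaRect(a[:,:2].astype(np.float32))
    (ex,ey),er=cv2.minEnclosingCircle(a[:,:2].astype(np.float32))
    return len(a),np.round(a.mean(0),1),'rect',np.round(rc[0],1),np.round(rc[1],1),round(rc[2],1),'zr',np.round(np.percentile(a[:,2],[5,95]),1)
E
python3 - <<'E'
from h import *
for n in('top','side'):
    W=np.load(n+'W.npy');print(n)
    for q,xy,a,b,r in [('board',(640,-17),13,32,215),('bowl',(618,-250),45,70,80),('tin',(660,216),100,118,60),('coaster',(468,380),12,30,60),('candle',(435,0),8,25,40),('salt',(424,125),73,100,40),('saltbody',(424,125),30,100,50),('jar',(402,246),95,115,45),('jarbody',(402,246),30,115,45),('millhead',(448,-130),110,149,50),('millbody',(450,-135),8,100,60),('timer',(584,413),30,60,60),('table',(450,180),-20,20,25)]:
        print(q,fit(W,xy,a,b,r))
E
```

```text
top
board (7538, array([637.4, -16.5,  22.4]), 'rect', array([621.9, -29.3]), array([378.5, 398.8]), 22.9, 'zr', array([17.9, 26.9]))
bowl (262, array([ 613.4, -246.7,   56.9]), 'rect', array([ 609.8, -243. ]), array([116.2, 119. ]), 50.2, 'zr', array([46.5, 64. ]))
tin (522, array([668.7, 221.7, 107.8]), 'rect', array([668.7, 222. ]), array([70.5, 71.9]), 2.0, 'zr', array([103.4, 111.7]))
coaster (392, array([463.8, 380.5,  20.8]), 'rect', array([464.1, 381.3]), array([57.7, 60.3]), 0.5, 'zr', array([16.3, 24.6]))
candle (65, array([434.5,  -7.9,  11. ]), 'rect', array([436.5, -10.7]), array([35.2, 44.1]), 54.8, 'zr', array([ 8.2, 17.2]))
salt (120, array([426.8, 131.2,  85.3]), 'rect', array([427.6, 131.4]), array([33.7, 31. ]), 0.0, 'zr', array([77.2, 91.5]))
saltbody (175, array([424.3, 129.8,  73. ]), 'rect', array([425.9, 131.3]), array([37.1, 41.7]), 9.6, 'zr', array([37.1, 91.3]))
jar (176, array([399.9, 259. , 105.3]), 'rect', array([400.4, 259.2]), array([39. , 39.1]), 28.9, 'zr', array([101. , 109.5]))
jarbody (222, array([398.4, 256.2,  96.6]), 'rect', array([400. , 258.9
[... 1451 characters left out ...]
[38.3, 44.2]), 7.8, 'zr', array([ 96.3, 104.3]))
jarbody (365, array([398.7, 244.4,  72.8]), 'rect', array([396.5, 254.3]), array([41.7, 44.2]), 1.4, 'zr', array([ 34.9, 103.5]))
millhead (418, array([ 449.4, -159.7,  131.9]), 'rect', array([ 449., -155.]), array([49.1, 40.1]), 17.1, 'zr', array([112.1, 146.7]))
millbody (714, array([ 450.7, -163.4,   49.6]), 'rect', array([ 451.5, -158. ]), array([54.4, 36.1]), 18.2, 'zr', array([10.8, 94.1]))
timer (161, array([586.1, 405.4,  38.9]), 'rect', array([587. , 413.6]), array([60.3, 60.2]), 20.2, 'zr', array([31.3, 48.8]))
table (94, array([454.5, 179.8,  -2.2]), 'rect', array([455.4, 180. ]), array([35. , 47.3]), 6.9, 'zr', array([-4.7,  0.4]))
```

```bash
cat > go.py <<'E'
import sys
from h import *
from scipy.spatial.transform import Rotation as Ro
# usage: go.py x y z yaw -> shift (units of 30mm) in present tool axes, and in target-yaw axes; turn in units of 6deg
s=ctrl.read_state();x,y,z,w=map(float,sys.argv[1:5])
R=Ro.from_euler('xyz',s['tool_rot']);G=Ro.from_euler('xyz',[np.pi,0,w])
d=np.array([x,y,z])-s['eef_pos']
rv=np.degrees((R.inv()*G).as_rotvec())/6
print('t',round(s['clock'],2),'eef',np.round(s['eef_pos'],1),'yaw',round(s['tool_rot'][2],3),'w',round(s['width'],1),'F',np.round(s['force'],1))
print('shift now',np.round(R.inv().apply(d)/30,2),'turn',np.round(rv,2),'| shift in target axes',np.round(G.inv().apply(d)/30,2))
E
python3 - <<'E'
from h import *
for n in('top','side'):
    W=np.load(n+'W.npy')
    bw=fit(W,(610,-246),45,70,80);c=np.array([639.,-12.]);th=-.126
    for it in range(3):
        d=W[...,:2]-c;ca,sa=np.cos(th),np.sin(th)
        bx=d[...,0]*ca+d[...,1]*sa;by=-d[...,0]*sa+d[...,1]*ca
        m=(abs(bx)<122)&(abs(by)<173)&(W[...,2]>(13 if n=='top' else 11))&(W[...,2]<33)
        k,_=cv2.connectedComponents(m.astype(np.uint8)); 
        r=cv2.minAreaRect(W[m][:,:2].astype(np.float32))
        print(n,np.round(r[0],1),np.round(r[1],1),round(r[2],2),'bx',np.percentile(bx[m],[.5,99.5]).round(1),'by',np.percentile(by[m],[.5,99.5]).round(1))
    for q,xy in(('button',(450,-145)),): print(q,fit(W,xy,150,170,40))
E
python3 go.py 464 381 150 1.445
```

```text
top [639.6 -11.1] [329.1 211.1] 82.66 bx [-103.5  102.5] by [-160.8  163.5]
top [639.6 -11.1] [329.1 211.1] 82.66 bx [-103.5  102.5] by [-160.8  163.5]
top [639.6 -11.1] [329.1 211.1] 82.66 bx [-103.5  102.5] by [-160.8  163.5]
button (38, array([ 450. , -141. ,  154.4]), 'rect', array([ 452.1, -141.5]), array([29.7, 21.7]), 89.5, 'zr', array([150.1, 162.6]))
side [636.6 -14.4] [335.5 210.7] 82.81 bx [-105.7  102.2] by [-167.5  159.2]
side [636.6 -14.4] [335.5 210.7] 82.81 bx [-105.7  102.2] by [-167.5  159.2]
side [636.6 -14.4] [335.5 210.7] 82.81 bx [-105.7  102.2] by [-167.5  159.2]
button (22, array([ 447.2, -148.5,  155.7]), 'rect', array([ 446.6, -147.7]), array([9.5, 8.9]), 41.2, 'zr', array([152.4, 158.2]))
t 1.0 eef [ 217.9 -612.4  231.3] yaw 0.342 w 85.2 F [0.3 0.1 0.9]
shift now [ 18.83 -28.45   2.71] turn [  0.     0.   -10.53] | shift in target axes [33.88  3.98  2.71]
```

```bash
python3 -m crank '[[[0,0,0,0,0,-1],[0,0,0,0,0,-1],[0,0,0,0,0,-1],[0,0,0,0,0,-1],[0,0,0,0,0,-1],[0,0,0,0,0,-1],[0,0,0,0,0,-1],[0,0,0,0,0,-1],[0,0,0,0,0,-1],[0,0,0,0,0,-1],[0,0,0,0,0,-0.5]]]' -1
python3 -m crank '[[[0.8,0.4,0,0,0,0],[1,0.42,0,0,0,0],[1,0.42,0,0,0,0],[1,0.42,0,0,0,0],[1,0.42,0,0,0,0],[1,0.42,0,0,0,0],[1,0.42,0,0,0,0],[1,0.42,0,0,0,0],[1,0.42,0,0,0,0],[1,0.42,0,0,0,0],[1,0.42,0,0,0,0],[1,0.42,0,0,0,0]]]'
python3 go.py 464 380 150 1.444
```

```text
clock: 1.92
eef_pos: [217.5, -612.6, 231.5]
tool_rot: [-3.14, 0.001, 1.495]
force: [-0.9, -0.1, 0.1]
width: 85.0
clock: 2.92
eef_pos: [396.0, -268.1, 228.9]
tool_rot: [-3.141, 0.011, 1.477]
force: [0.9, 0.8, -0.6]
width: 85.2
t 2.92 eef [ 396.  -268.1  228.9] yaw 1.477 w 85.2 F [ 0.9  0.8 -0.6]
shift now [21.75  0.23  2.39] turn [-0.    0.1   0.31] | shift in target axes [21.72 -0.48  2.63]
```

```bash
python3 -m crank '[[[1,0.05,0,0,0,0.3],[1,0.05,0,0,0.1,0],[1,0,0,0,0,0],[1,0,0,0,0,0],[1,0,0,0,0,0],[1,0,0,0,0,0],[1,0,0,0,0,0],[1,0,0,0,0,0],[1,0,0,0,0,0],[1,0,0,0,0,0],[1,0,0,0,0,0],[1,0,0,0,0,0]]]' -1
python3 -m crank '[[[1,0,0,0,0,0],[1,0,0,0,0,0],[1,0,0,0,0,0],[1,0,0,0,0,0],[1,0,0,0,0,0],[1,0,0,0,0,0],[1,0,0,0,0,0],[0.8,0,0,0,0,0],[0.6,0,0,0,0,0],[0,0,0,0,0,0]]]'
python3 go.py 464 380 120 1.571
```

```text
clock: 3.92
eef_pos: [448.9, 106.1, 231.4]
tool_rot: [3.129, 0.001, 1.443]
force: [0.9, 0.2, -1.2]
width: 85.4
clock: 4.75
eef_pos: [480.9, 377.5, 232.9]
tool_rot: [3.125, -0.006, 1.449]
force: [-0.5, 0.6, -0.6]
width: 85.4
t 4.75 eef [480.9 377.5 232.9] yaw 1.449 w 85.4 F [-0.5  0.6 -0.6]
shift now [-0.01 -0.63  3.75] turn [ 0.16 -0.05 -1.16] | shift in target axes [ 0.08 -0.56  3.76]
```

```bash
python3 -m crank '[[[0,0,0,0.16,-0.05,-0.6],[0,0,0,0,0,-0.56],[0.08,-0.56,0.3,0,0,0],[0,0,0.8,0,0,0],[0,0,1,0,0,0],[0,0,1,0,0,0],[0,0,1,0,0,0],[0,0,0.9,0,0,0],[0,0,0.5,0,0,0],[0,0,0,0,0,0],[0,0,0,0,0,0]]]' -1
python3 go.py 464 380 3 1.571
```

```text
clock: 5.67
eef_pos: [467.3, 375.2, 64.1]
tool_rot: [3.136, 0.001, 1.574]
force: [-0.4, -0.0, 0.3]
width: 85.7
t 5.67 eef [467.3 375.2  64.1] yaw 1.574 w 85.7 F [-0.4 -0.   0.3]
shift now [ 0.16 -0.12  2.04] turn [0.05 0.01 0.02] | shift in target axes [ 0.16 -0.11  2.04]
```

```bash
python3 - <<'E'
from h import *
p=ctrl.get_image('side');a=cv2.cvtColor(p['color'],cv2.COLOR_RGB2BGR)
cv2.imwrite('pics/s1.png',cv2.resize(a[100:220,190:350],None,fx=4,fy=4,interpolation=cv2.INTER_CUBIC))
E
```

```text
(no output)
```

View pics/s1.png

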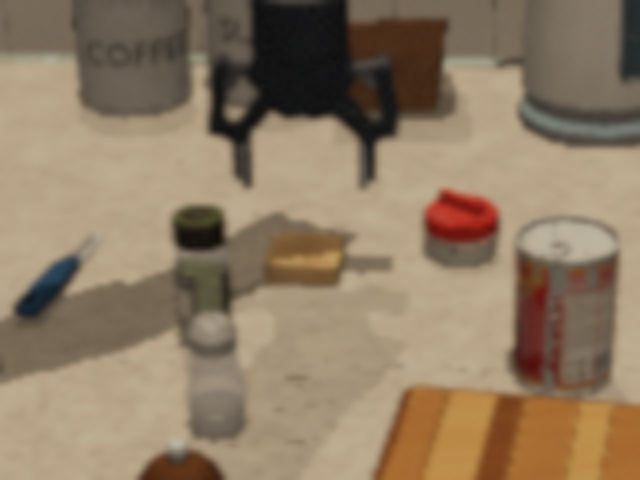

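The crop shows the gripper centred over the coaster at crop px (305,260). Next I lower and grip.

```bash
python3 -m crank '[[[0.16,-0.12,0.7,0.05,0,0],[0,0,0.7,0,0,0],[0,0,0.5,0,0,0],[0,0,0.2,0,0,0],[0,0,0,0,0,0]]]' -1
python3 go.py 464 380 0 1.571
python3 -m crank '[[[0,0,0,0,0,0],[0,0,0,0,0,0],[0,0,0,0,0,0],[0,0,0,0,0,0],[0,0,0,0,0,0],[0,0,0,0,0,0]]]' 1
python3 go.py 464 380 0 1.571
```

```text
clock: 6.13
eef_pos: [470.0, 383.4, 8.2]
tool_rot: [3.129, -0.009, 1.571]
force: [-0.4, 0.4, -0.4]
width: 85.4
t 6.13 eef [470.  383.4   8.2] yaw 1.571 w 85.4 F [-0.4  0.4 -0.4]
shift now [-0.12 -0.2   0.27] turn [ 0.12 -0.08 -0.  ] | shift in target axes [-0.11 -0.2   0.27]
clock: 6.63
eef_pos: [473.2, 385.8, 15.2]
tool_rot: [3.122, -0.015, 1.57]
force: [-0.4, -1.0, -0.2]
width: 57.6
t 6.63 eef [473.2 385.8  15.2] yaw 1.57 w 57.6 F [-0.4 -1.  -0.2]
shift now [-0.2  -0.32  0.5 ] turn [ 0.19 -0.14 -0.01] | shift in target axes [-0.19 -0.31  0.51]
```

```bash
python3 -m crank '[[[0,0,0.04,0,0,0],[0,0,0.04,0,0,0],[0,0,0.04,0,0,0],[0,0,0.04,0,0,0]]]' -1
python3 -m crank '[[[-0.2,-0.33,0.2,0.2,-0.14,0],[0,0,0.2,0,0,0],[-0.02,-0.02,0.2,0,0,0],[-0.02,-0.02,0.1,0,0,0]]]' -1
python3 go.py 464 380 0 1.571
```

```text
clock: 6.97
eef_pos: [474.0, 386.2, 10.8]
tool_rot: [3.121, -0.016, 1.57]
force: [-0.6, 0.4, -0.2]
width: 85.7
clock: 7.3
eef_pos: [461.7, 378.4, -12.8]
tool_rot: [-3.139, 0.001, 1.569]
force: [0.1, -0.3, 0.7]
width: 85.4
t 7.3 eef [461.7 378.4 -12.8] yaw 1.569 w 85.4 F [ 0.1 -0.3  0.7]
shift now [ 0.05  0.08 -0.43] turn [-0.03  0.01 -0.02] | shift in target axes [ 0.05  0.08 -0.43]
```

```bash
python3 -m crank '[[[0.05,0.08,-0.2,0,0,0],[0,0,-0.1,0,0,0],[0,0,0,0,0,0],[0,0,0,0,0,0]]]' -1
python3 go.py 464 380 0 1.571
python3 -m crank '[[[0,0,0,0,0,0],[0,0,0,0,0,0]]]' -1
python3 go.py 464 380 0 1.571
```

```text
clock: 7.63
eef_pos: [463.7, 379.6, -4.4]
tool_rot: [-3.137, 0.002, 1.57]
force: [0.7, 0.4, 0.1]
width: 85.5
t 7.63 eef [463.7 379.6  -4.4] yaw 1.57 w 85.5 F [0.7 0.4 0.1]
shift now [ 0.01  0.01 -0.15] turn [-0.04  0.02 -0.01] | shift in target axes [ 0.01  0.01 -0.15]
clock: 7.8
eef_pos: [464.0, 379.7, -3.9]
tool_rot: [-3.138, 0.001, 1.569]
force: [0.4, -0.6, -0.3]
width: 85.1
t 7.8 eef [464.  379.7  -3.9] yaw 1.569 w 85.1 F [ 0.4 -0.6 -0.3]
shift now [ 0.01  0.   -0.13] turn [-0.04  0.01 -0.01] | shift in target axes [ 0.01  0.   -0.13]
```

```bash
python3 -m crank '[[[0,0,0,0,0,0],[0,0,0,0,0,0],[0,0,0,0,0,0],[0,0,0,0,0,0],[0,0,0,0,0,0],[0,0,0,0,0,0]]]' 1
python3 -m crank '[[[0,0,0,0,0,0],[0,0,-0.2,0,0,0],[0,0,-0.4,0,0,0],[0,0,-0.6,0,0,0],[0,0,-0.8,0,0,0],[0,0,-0.6,0,0,0],[0,0,-0.3,0,0,0]]]' 1
python3 go.py 638.5 -12.5 60 1.444
```

```text
clock: 8.3
eef_pos: [464.5, 379.9, -2.9]
tool_rot: [-3.139, 0.001, 1.569]
force: [-0.0, 0.7, -0.2]
width: 58.6
clock: 8.88
eef_pos: [462.4, 378.4, 87.5]
tool_rot: [-3.133, 0.006, 1.57]
force: [1.5, -0.4, -0.2]
width: 59.0
t 8.88 eef [462.4 378.4  87.5] yaw 1.57 w 59.0 F [ 1.5 -0.4 -0.2]
shift now [-13.02   5.88   0.94] turn [-0.07  0.06  1.21] | shift in target axes [-12.18   7.47   0.92]
```

```bash
python3 -m crank '[[[0,0,-0.3,0,0,0.6],[0,0,-0.2,0,0,0.6],[-0.6,0.37,0,0,0,0],[-0.9,0.55,0,0,0,0],[-0.9,0.55,0,0,0,0],[-0.9,0.55,0,0,0,0],[-0.9,0.55,0,0,0,0],[-0.9,0.55,0,0,0,0],[-0.9,0.55,0,0,0,0],[-0.9,0.55,0,0,0,0],[-0.9,0.55,0,0,0,0],[-0.9,0.55,0,0,0,0]]]' 1
python3 -m crank '[[[-0.9,0.55,0,0,0,0],[-0.8,0.5,0,0,0,0],[-0.6,0.4,0,0,0,0],[-0.2,0.1,0,0,0,0],[0,0,0,0,0,0],[0,0,0,0,0,0]]]' 1
python3 go.py 638.5 -12.5 60 1.444
```

```text
clock: 9.88
eef_pos: [589.9, 102.3, 112.3]
tool_rot: [-3.14, -0.01, 1.458]
force: [0.3, 0.3, -0.6]
width: 59.0
clock: 10.38
eef_pos: [630.5, 7.0, 113.0]
tool_rot: [-3.141, -0.005, 1.444]
force: [-0.8, 0.8, -0.0]
width: 58.9
t 10.38 eef [630.5   7.  113. ] yaw 1.444 w 58.9 F [-0.8  0.8 -0. ]
shift now [-0.62  0.35  1.76] turn [-0.   -0.04  0.  ] | shift in target axes [-0.61  0.35  1.77]
```

```bash
python3 -m crank '[[[-0.4,0.2,0.3,0,0,0],[-0.2,0.15,0.6,0,0,0],[0,0,0.7,0,0,0],[0,0,0.5,0,0,0],[0,0,0.2,0,0,0],[0,0,0,0,0,0],[0,0,0,0,0,0]]]' 1
python3 go.py 638.5 -12.5 19 1.444
```

```text
clock: 10.97
eef_pos: [637.1, -2.3, 40.7]
tool_rot: [-3.14, -0.009, 1.46]
force: [0.6, -0.5, -0.6]
width: 58.8
t 10.97 eef [637.1  -2.3  40.7] yaw 1.46 w 58.8 F [ 0.6 -0.5 -0.6]
shift now [-0.34  0.08  0.72] turn [-0.01 -0.09  0.16] | shift in target axes [-0.33  0.09  0.72]
```

```bash
python3 - <<'E'
from h import *
p=ctrl.get_image('side');a=cv2.cvtColor(p['color'],cv2.COLOR_RGB2BGR)
cv2.imwrite('pics/s2.png',cv2.resize(a[140:300,240:400],None,fx=3.5,fy=3.5,interpolation=cv2.INTER_CUBIC))
E
```

```text
(no output)
```

View pics/s2.png

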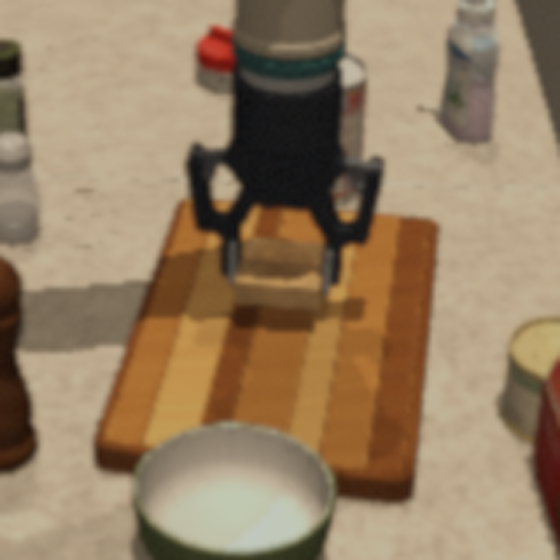

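The coaster is held level above the board centre (crop px ~(280,275)). Next I set it down.

```bash
python3 -m crank '[[[-0.25,0.07,0.1,0,-0.09,0.16],[-0.1,0,0.2,0,0,0],[0,0,0.2,0,0,0],[0,0,0.1,0,0,0],[0,0,0,0,0,0]]]' 1
python3 go.py 638.5 -12.5 19 1.444
```

```text
clock: 11.43
eef_pos: [640.4, -13.4, 24.4]
tool_rot: [3.137, 0.0, 1.443]
force: [-0.8, -0.8, -0.4]
width: 58.6
t 11.43 eef [640.4 -13.4  24.4] yaw 1.443 w 58.6 F [-0.8 -0.8 -0.4]
shift now [ 0.02 -0.07  0.18] turn [ 0.04  0.   -0.01] | shift in target axes [ 0.02 -0.07  0.18]
```

```bash
python3 -m crank '[[[0.02,-0.07,0.1,0.04,0,0],[0,0,0.08,0,0,0],[0,0,0,0,0,0],[0,0,0,0,0,0]]]' 1
python3 go.py 638.5 -12.5 19 1.444
```

```text
clock: 11.77
eef_pos: [638.5, -12.4, 18.6]
tool_rot: [3.142, -0.0, 1.442]
force: [0.6, 0.5, 2.5]
width: 59.0
t 11.77 eef [638.5 -12.4  18.6] yaw 1.442 w 59.0 F [0.6 0.5 2.5]
shift now [-0.    0.   -0.01] turn [ 0.   -0.   -0.01] | shift in target axes [-0.    0.   -0.01]
```

```bash
python3 -m crank '[[[0,0,0,0,0,0],[0,0,0,0,0,0],[0,0,0,0,0,0],[0,0,0,0,0,0],[0,0,-0.3,0,0,0],[0,0,-0.7,0,0,0],[0,0,-1,0,0,0],[0,0,-1,0,0,0],[0,0,-0.7,0,0,0],[0,-0.5,-0.3,0,0,0],[0,-1,0,0,0,0],[0,-1,0,0,0,0]]]' -1
python3 -m crank '[[[0,-1,0,0,0,0],[0,-1,0,0,0,0],[0,-0.8,0,0,0,0],[0,-0.4,0,0,0,0],[0,0,0,0,0,1],[0,0,0,0,0,1],[0,0,0,0,0,1],[0,0,0,0,0,1],[0,0,0,0,0,1],[0,0,0,0,0,1],[0,0,0,0,0,1],[0,0,0,0,0,1]]]' -0.3
python3 -m crank '[[[0,0,0,0,0,1],[0,0,0,0,0,1],[0,0,0,0,0,1],[0,0,0,0,0,1],[0,0,0,0,0,1],[0,0,0,0,0,1],[0,0,0,0,0,1],[0,0,0,0,0,0]]]' -0.3
python3 go.py 434.5 -9.5 60 -0.127
python3 - <<'E'
from h import *
p=ctrl.get_image('top');W=pts(p);save(p,'top1')
print('coaster',fit(W,(638,-12),34,52,45)); print(fit(W,(435,-9),8,25,30))
p=ctrl.get_image('side');W=pts(p);save(p,'side1')
print('coaster',fit(W,(638,-12),34,52,45)); 
a=cv2.cvtColor(p['color'],cv2.COLOR_RGB2BGR)
cv2.imwrite('pics/s3.png',cv2.resize(a[130:300,210:380],None,fx=3.5,fy=3.5,interpolation=cv2.INTER_CUBIC))
E
```

```text
clock: 12.77
eef_pos: [569.2, -2.4, 148.9]
tool_rot: [3.131, -0.003, 1.44]
force: [-0.8, 0.1, 0.0]
width: 85.7
clock: 13.77
eef_pos: [463.4, 11.6, 158.8]
tool_rot: [3.131, -0.017, 0.569]
force: [-0.1, -0.9, -0.6]
width: 55.5
clock: 14.43
eef_pos: [465.2, 14.2, 165.3]
tool_rot: [-3.131, -0.027, -0.202]
force: [-0.2, 0.1, 0.4]
width: 55.2
t 14.43 eef [465.2  14.2 165.3] yaw -0.202 w 55.2 F [-0.2  0.1  0.4]
shift now [-0.94  1.02  3.48] turn [-0.09 -0.27 -0.72] | shift in target axes [-0.92  0.91  3.51]
coaster (400, array([639.4,  -9.3,  41.9]), 'rect', array([640.1,  -9.9]), array([60. , 61.3]), 82.1, 'zr', array([37.7, 46.3]))
None
coaster (355, array([636., -16.,  39.]), 'rect', array([635.9, -13.2]), array([64. , 60.4]), 83.5, 'zr', array([36. , 41.5]))
```

View pics/s3.png

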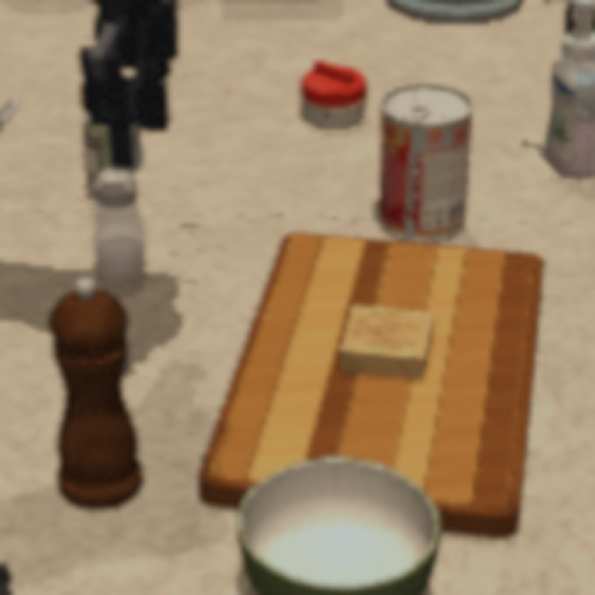

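```bash
cat >> h.py <<'E'
def ray(p,u,v,zp):
    K=np.array(p['camera_matrix'],float);R=np.array(p['R']);t=np.array(p['t'])
    a,b=(u-K[0,2])/K[0,0],(v-K[1,2])/K[1,1];x,y=a,b
    for _ in range(9): s=1+p['k1']*(x*x+y*y);x,y=a/s,b/s
    d=R.T@[x,y,1];o=-R.T@t
    return o+d*(zp-o[2])/d[2]
E
python3 - <<'E'
from h import *
p=ctrl.get_image('top')
for u,v in((307.2,240.8),): print(ray(p,u,v,14))
g=cv2.imread('pics/top0.png')[228:254,294:322]; cv2.imwrite('pics/cand.png',cv2.resize(g,None,fx=16,fy=16,interpolation=cv2.INTER_NEAREST))
E
```

```text
[432.05279296  -9.17028546  14.        ]
```

View pics/cand.png

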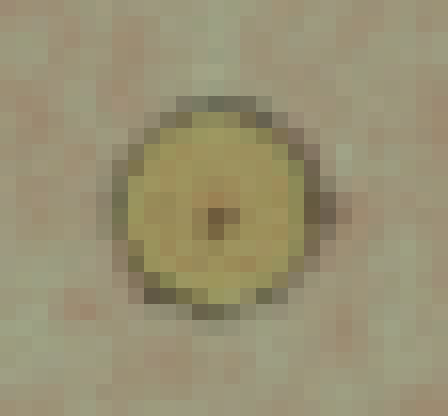

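```bash
python3 -m crank '[[[0,0,0,-0.09,-0.27,-0.72],[-0.5,0.5,0.3,0,0,0],[-0.4,0.35,0.7,0,0,0],[0,0,0.9,0,0,0],[0,0,0.7,0,0,0],[0,0,0.3,0,0,0],[0,0,0.1,0,0,0],[0,0,0,0,0,0],[0,0,0,0,0,0]]]' -0.3
python3 go.py 433 -9.5 0 -0.127
```

```text
clock: 15.33
eef_pos: [437.9, -8.0, 74.4]
tool_rot: [-3.137, -0.006, -0.097]
force: [-0.4, 0.3, -0.6]
width: 55.6
t 15.33 eef [437.9  -8.   74.4] yaw -0.097 w 55.6 F [-0.4  0.3 -0.6]
shift now [-0.17  0.08  2.48] turn [-0.05 -0.05  0.29] | shift in target axes [-0.16  0.07  2.48]
```

```bash
python3 -m crank '[[[-0.16,0.07,0.3,-0.05,-0.05,0.29],[0,0,0.6,0,0,0],[0,0,0.7,0,0,0],[0,0,0.4,0,0,0],[0,0,0.1,0,0,0],[0,0,0,0,0,0],[0,0,0,0,0,0]]]' -0.3
python3 go.py 433 -9.5 0 -0.127
```

```text
clock: 15.92
eef_pos: [432.0, -7.4, 34.6]
tool_rot: [-3.138, 0.017, -0.132]
force: [-0.1, 0.3, -0.1]
width: 55.5
t 15.92 eef [432.   -7.4  34.6] yaw -0.132 w 55.5 F [-0.1  0.3 -0.1]
shift now [0.06 0.07 1.15] turn [-0.03  0.16 -0.05] | shift in target axes [0.04 0.06 1.15]
```

```bash
python3 -m crank '[[[0.05,0.07,0.2,-0.03,0.16,-0.05],[0,0,0.3,0,0,0],[0,0,0.3,0,0,0],[0,0,0.15,0,0,0],[0,0,0,0,0,0],[0,0,0,0,0,0]]]' -0.3
python3 go.py 433 -9.5 0 -0.127
```

```text
clock: 16.42
eef_pos: [433.4, -7.5, 9.8]
tool_rot: [-3.137, 0.004, -0.129]
force: [-0.3, 0.4, -0.1]
width: 55.6
t 16.42 eef [433.4  -7.5   9.8] yaw -0.129 w 55.6 F [-0.3  0.4 -0.1]
shift now [-0.    0.07  0.33] turn [-0.05  0.03 -0.02] | shift in target axes [-0.01  0.07  0.33]
```

```bash
python3 -m crank '[[[0,0.07,0.2,-0.05,0.03,0],[0,0,0.15,0,0,0],[0,0,0,0,0,0],[0,0,0,0,0,0]]]' -0.3
python3 go.py 433 -9.5 0 -0.127
python3 -m crank '[[[0,0,0,0,0,0],[0,0,0,0,0,0],[0,0,0,0,0,0],[0,0,0,0,0,0],[0,0,0,0,0,0]]]' 1
python3 go.py 433 -9.5 0 -0.127
```

```text
clock: 16.75
eef_pos: [437.2, -9.7, 2.9]
tool_rot: [-3.141, 0.005, -0.129]
force: [0.5, -0.0, -0.4]
width: 55.3
t 16.75 eef [437.2  -9.7   2.9] yaw -0.129 w 55.3 F [ 0.5 -0.  -0.4]
shift now [-0.14  0.01  0.1 ] turn [-0.    0.05 -0.02] | shift in target axes [-0.14  0.01  0.1 ]
clock: 17.17
eef_pos: [437.6, -9.8, 4.0]
tool_rot: [-3.141, 0.003, -0.13]
force: [0.5, -0.3, -0.6]
width: 34.8
t 17.17 eef [437.6  -9.8   4. ] yaw -0.13 w 34.8 F [ 0.5 -0.3 -0.6]
shift now [-0.15  0.01  0.13] turn [-0.01  0.03 -0.03] | shift in target axes [-0.15  0.01  0.13]
```

```bash
python3 -m crank '[[[0,0,0,0,0,0],[0,0,0,0,0,0]]]' 1
python3 - <<'E'
from h import *
p=ctrl.get_image('side');save(p,'s4f')
a=cv2.cvtColor(p['color'],cv2.COLOR_RGB2BGR)
cv2.imwrite('pics/s4.png',cv2.resize(a[180:260,200:300],None,fx=6,fy=6,interpolation=cv2.INTER_CUBIC))
E
```

```text
clock: 17.33
eef_pos: [437.5, -9.7, 4.0]
tool_rot: [-3.141, 0.004, -0.13]
force: [0.3, 0.4, -0.7]
width: 34.6
```

View pics/s4.png

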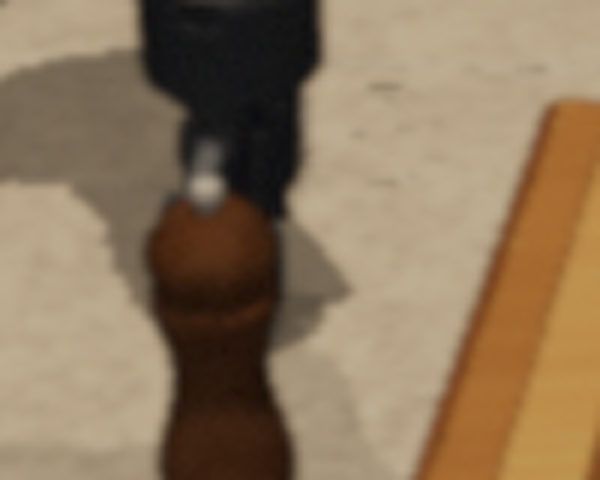

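```bash
python3 -m crank '[[[0,0,-0.2,0,0,0],[0,0,-0.4,0,0,0],[0,0,-0.7,0,0,0],[0,0,-0.9,0,0,0],[0,0,-0.6,0,0,0],[0.3,0,-0.2,0,0,0],[0.7,0,0,0,0,0],[0.9,0,0,0,0,0],[0.9,0,0,0,0,0],[0.6,0,0,0,0,0],[0.2,0,0,0,0,0],[0,0,0,0,0,0]]]' 1
python3 go.py 572 -4 24 -0.127
python3 - <<'E'
from h import *
p=ctrl.get_image('side');save(p,'s5f')
a=cv2.cvtColor(p['color'],cv2.COLOR_RGB2BGR)
cv2.imwrite('pics/s5.png',cv2.resize(a[140:260,220:380],None,fx=4.5,fy=4.5,interpolation=cv2.INTER_CUBIC))
E
```

```text
clock: 18.38
eef_pos: [544.3, -23.1, 96.0]
tool_rot: [-3.14, 0.012, -0.13]
force: [-0.5, 0.1, -0.4]
width: 34.6
t 18.38 eef [544.3 -23.1  96. ] yaw -0.13 w 34.6 F [-0.5  0.1 -0.4]
shift now [ 0.86 -0.75  2.39] turn [-0.02  0.12 -0.03] | shift in target axes [ 0.83 -0.75  2.4 ]
```

View pics/s5.png

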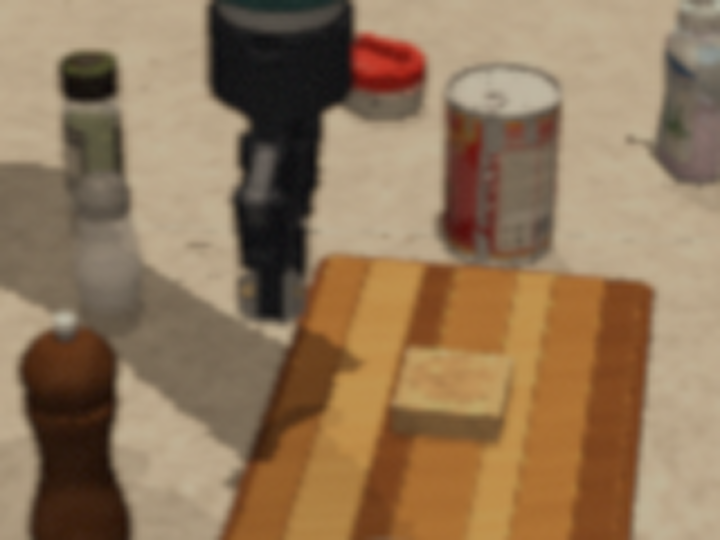

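The candle is held between the fingers (crop px ~(270,295)), sticking out slightly more on the robot side. I allow about 3.5 mm for that offset.

```bash
python3 -m crank '[[[0.4,-0.4,0,0,0.12,0],[0.5,-0.35,0.3,0,0,0],[0,0,0.6,0,0,0],[0,0,0.6,0,0,0],[0,0,0.3,0,0,0],[0,0,0,0,0,0],[0,0,0,0,0,0]]]' 1
python3 go.py 575 -4.5 26 -0.127
```

```text
clock: 19.02
eef_pos: [568.9, 2.9, 39.6]
tool_rot: [-3.134, 0.006, -0.132]
force: [-0.4, 0.1, 0.1]
width: 34.7
t 19.02 eef [568.9   2.9  39.6] yaw -0.132 w 34.7 F [-0.4  0.1  0.1]
shift now [0.24 0.22 0.45] turn [-0.07  0.05 -0.05] | shift in target axes [0.23 0.22 0.45]
```

```bash
python3 -m crank '[[[0.23,0.22,0,-0.07,0.05,-0.05],[0,0,0.15,0,0,0],[0,0,0.15,0,0,0],[0,0,0,0,0,0],[0,0,0,0,0,0]]]' 1
python3 go.py 575 -4.5 26 -0.127
```

```text
clock: 19.43
eef_pos: [576.4, -5.7, 32.4]
tool_rot: [3.141, -0.004, -0.127]
force: [-0.0, -0.8, -0.6]
width: 34.6
t 19.43 eef [576.4  -5.7  32.4] yaw -0.127 w 34.6 F [-0.  -0.8 -0.6]
shift now [-0.05 -0.03  0.21] turn [ 0.   -0.03 -0.  ] | shift in target axes [-0.05 -0.03  0.21]
```

```bash
python3 -m crank '[[[-0.05,-0.03,0.15,0,-0.03,0],[0,0,0.08,0,0,0],[0,0,0,0,0,0],[0,0,0,0,0,0]]]' 1
python3 go.py 575 -4.5 26 -0.127
```

```text
clock: 19.77
eef_pos: [575.0, -4.6, 25.2]
tool_rot: [3.141, -0.001, -0.128]
force: [0.3, 0.0, 0.0]
width: 34.9
t 19.77 eef [575.   -4.6  25.2] yaw -0.128 w 34.9 F [0.3 0.  0. ]
shift now [-0.   -0.   -0.03] turn [ 0.   -0.01 -0.01] | shift in target axes [-0.   -0.   -0.03]
```

```bash
python3 -m crank '[[[0,0,0.05,0,0,0],[0,0,0,0,0,0],[0,0,0,0,0,0]]]' 1
python3 -m crank '[[[0,0,0,0,0,0],[0,0,0,0,0,0],[0,0,0,0,0,0],[0,0,-0.15,0,0,0],[0,0,-0.4,0,0,0],[0,0,-0.8,0,0,0],[0,0,-1,0,0,0],[0,0,-1,0,0,0],[0,0,-1,0,0,0],[0,0,-0.6,0,0,0],[-0.5,0,-0.2,0,0,0],[-1,0,0,0,0,0]]]' -0.3
python3 -m crank '[[[-1,0,0,0,0,0],[-1,0,0,0,0,0],[-0.7,0,0,0,0,0],[-0.2,0,0,0,0,-1],[0,0,0,0,0,-1],[0,0,0,0,0,-1],[0,0,0,0,0,-1],[0,0,0,0,0,-1],[0,0,0,0,0,-1],[0,0,0,0,0,-1],[0,0,0,0,0,-1],[0,0,0,0,0,-1]]]' -1
python3 -m crank '[[[0,0,0,0,0,-1],[0,0,0,0,0,-1],[0,0,0,0,0,-1],[0,0,0,0,0,-1],[0,0,0,0,0,-1],[0,0,0,0,0,-0.7],[0,0,0,0,0,0]]]' -1
python3 go.py 426 129 150 1.444
python3 - <<'E'
from h import *
p=ctrl.get_image('side');W=pts(p);save(p,'side2')
c,s=np.cos(-.127),np.sin(-.127)
print('side candle',fit(W,(571.5,-4),30,46,28))
p=ctrl.get_image('top');W=pts(p);save(p,'top2')
print('top candle',fit(W,(571.5,-4),30,46,28));print('coaster',fit(W,(638,-12),34,52,45))
a=cv2.imread('pics/top2.png');b=cv2.imread('pics/side2.png')
o=np.hstack([cv2.resize(a[130:230,250:350],None,fx=4,fy=4),cv2.resize(b[180:280,260:360],None,fx=4,fy=4)]);cv2.imwrite('pics/c2.png',o)
E
```

```text
clock: 20.02
eef_pos: [575.5, -4.8, 26.0]
tool_rot: [-3.14, -0.002, -0.128]
force: [-0.4, 0.7, -0.1]
width: 34.8
clock: 21.02
eef_pos: [534.1, -1.7, 193.0]
tool_rot: [3.139, -0.008, -0.13]
force: [0.9, -0.2, -0.8]
width: 55.3
clock: 22.02
eef_pos: [435.8, 9.2, 203.2]
tool_rot: [3.135, -0.012, 0.849]
force: [0.3, 0.7, -0.2]
width: 85.7
clock: 22.6
eef_pos: [435.4, 6.1, 209.3]
tool_rot: [3.124, -0.006, 1.475]
force: [0.4, -0.7, 0.1]
width: 85.1
t 22.6 eef [435.4   6.1 209.3] yaw 1.475 w 85.1 F [ 0.4 -0.7  0.1]
shift now [ 4.04 -0.74  1.99] turn [ 0.17 -0.06  0.3 ] | shift in target axes [ 4.02 -0.83  1.98]
side candle (52, array([569. ,  -6.2,  32.6]), 'rect', array([568.5,  -5.7]), array([35.2, 39.9]), 3.4, 'zr', array([30.2, 35.2]))
top candle None
coaster (400, array([639. ,  -9.6,  41.9]), 'rect', array([640.1,  -9.7]), array([59.6, 62. ]), 82.1, 'zr', array([37.8, 46.2]))
```

View pics/c2.png

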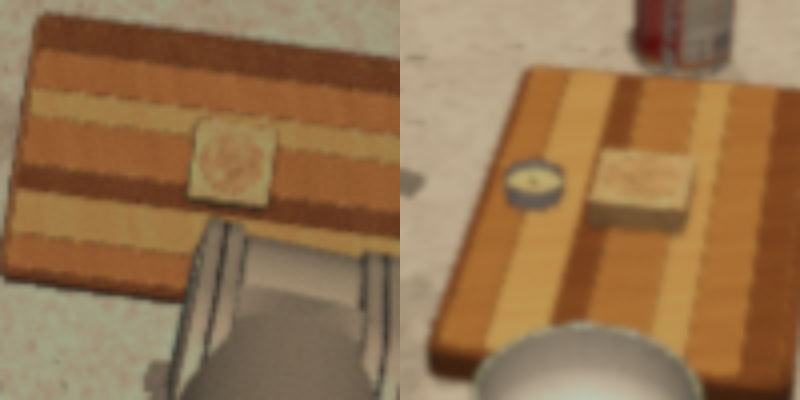

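The candle sits flat in front of the coaster (side view, right-half px (533,185)). The coaster is central. Next is the salt.

```bash
python3 -m crank '[[[0.4,-0.1,0,0.17,-0.06,0.3],[0.8,-0.15,0.2,0,0,0],[0.9,-0.2,0.4,0,0,0],[0.8,-0.2,0.5,0,0,0],[0.6,-0.1,0.5,0,0,0],[0.3,0,0.3,0,0,0],[0,0,0.1,0,0,0],[0,0,0,0,0,0],[0,0,0,0,0,0]]]' -1
python3 go.py 426 129 30 1.444
```

```text
clock: 23.45
eef_pos: [431.6, 122.8, 149.7]
tool_rot: [3.135, 0.003, 1.414]
force: [0.3, -0.0, 0.2]
width: 85.1
t 23.45 eef [431.6 122.8 149.7] yaw 1.414 w 85.1 F [ 0.3 -0.   0.2]
shift now [ 0.18 -0.24  3.99] turn [ 0.07  0.03 -0.29] | shift in target axes [ 0.18 -0.21  3.99]
```

```bash
python3 -m crank '[[[0.18,-0.22,0.2,0.07,0.03,-0.29],[0,0,0.6,0,0,0],[0,0,0.8,0,0,0],[0,0,0.8,0,0,0],[0,0,0.6,0,0,0],[0,0,0.3,0,0,0],[0,0,0.1,0,0,0],[0,0,0,0,0,0]]]' -1
python3 go.py 426 129 30 1.444
```

```text
clock: 24.12
eef_pos: [429.8, 124.1, 47.5]
tool_rot: [3.134, -0.005, 1.439]
force: [-0.6, -0.1, 0.6]
width: 85.3
t 24.12 eef [429.8 124.1  47.5] yaw 1.439 w 85.3 F [-0.6 -0.1  0.6]
shift now [ 0.14 -0.15  0.58] turn [ 0.08 -0.04 -0.05] | shift in target axes [ 0.15 -0.15  0.58]
```

```bash
python3 -m crank '[[[0.15,-0.15,0.2,0.08,-0.04,-0.05],[0,0,0.25,0,0,0],[0,0,0.1,0,0,0],[0,0,0,0,0,0],[0,0,0,0,0,0]]]' -1
python3 go.py 426 129 30 1.444
python3 -m crank '[[[0,0,0,0,0,0],[0,0,0,0,0,0],[0,0,0,0,0,0],[0,0,0,0,0,0],[0,0,0,0,0,0],[0,0,0,0,0,0]]]' 1
python3 go.py 426 129 30 1.444
```

```text
clock: 24.53
eef_pos: [427.4, 130.2, 32.9]
tool_rot: [3.139, -0.003, 1.445]
force: [-0.2, 0.1, -0.6]
width: 85.4
t 24.53 eef [427.4 130.2  32.9] yaw 1.445 w 85.4 F [-0.2  0.1 -0.6]
shift now [-0.05 -0.04  0.09] turn [ 0.03 -0.03  0.01] | shift in target axes [-0.05 -0.04  0.1 ]
clock: 25.03
eef_pos: [428.0, 131.4, 35.2]
tool_rot: [3.136, -0.005, 1.446]
force: [0.8, -0.2, -1.4]
width: 37.5
t 25.03 eef [428.  131.4  35.2] yaw 1.446 w 37.5 F [ 0.8 -0.2 -1.4]
shift now [-0.09 -0.06  0.17] turn [ 0.05 -0.05  0.02] | shift in target axes [-0.09 -0.06  0.17]
```

```bash
python3 -m crank '[[[0,0,0,0,0,0],[0,0,0,0,0,0]]]' 1
python3 - <<'E'
from h import *
p=ctrl.get_image('side');save(p,'s6f')
a=cv2.cvtColor(p['color'],cv2.COLOR_RGB2BGR)
cv2.imwrite('pics/s6.png',cv2.resize(a[130:230,200:300],None,fx=5,fy=5,interpolation=cv2.INTER_CUBIC))
E
```

```text
clock: 25.2
eef_pos: [428.1, 131.3, 35.3]
tool_rot: [3.136, -0.005, 1.446]
force: [-0.4, -0.9, -0.3]
width: 37.1
```

View pics/s6.png

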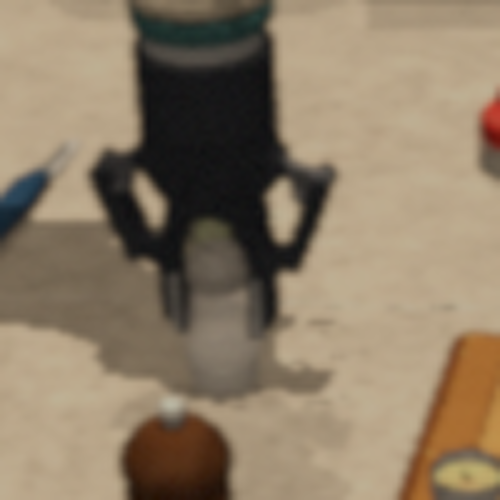

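Fingers are either side of the salt shaker's upper body (crop px (220,290)) and it stands upright. Next I lift it and carry it to the bowl side.

```bash
python3 -m crank '[[[0,0,-0.2,0,0,0],[0,0,-0.5,0,0,0],[0,0,-0.8,0,0,0],[0,0,-0.9,0,0,0],[0,0,-0.8,0,0,0],[0,0,-0.4,0,0,0],[-0.3,0.3,-0.1,0,0,0],[-0.6,0.6,0,0,0,0],[-0.8,0.8,0,0,0,0],[-0.8,0.8,0,0,0,0],[-0.8,0.8,0,0,0,0],[-0.8,0.8,0,0,0,0]]]' 1
python3 -m crank '[[[-0.8,0.8,0,0,0,0],[-0.8,0.8,0,0,0,0],[-0.7,0.7,0,0,0,0],[-0.5,0.5,0,0,0,0],[-0.2,0.2,0,0,0,0],[0,0,0,0,0,0],[0,0,0,0,0,0]]]' 1
python3 go.py 623.6 -128 58 1.444
```

```text
clock: 26.25
eef_pos: [532.8, -7.4, 149.7]
tool_rot: [-3.135, -0.007, 1.461]
force: [0.7, -0.2, -1.1]
width: 37.0
clock: 26.83
eef_pos: [615.8, -129.5, 143.5]
tool_rot: [-3.133, 0.0, 1.447]
force: [-0.8, -0.0, -1.6]
width: 36.9
t 26.83 eef [ 615.8 -129.5  143.5] yaw 1.447 w 36.9 F [-0.8 -0.  -1.6]
shift now [0.08 0.27 2.85] turn [-0.08  0.    0.03] | shift in target axes [0.08 0.25 2.85]
```

```bash
python3 -m crank '[[[0.08,0.25,0.2,-0.08,0,0],[0,0,0.5,0,0,0],[0,0,0.7,0,0,0],[0,0,0.5,0,0,0],[0,0,0.2,0,0,0],[0,0,0,0,0,0],[0,0,0,0,0,0]]]' 1
python3 go.py 623.6 -128 58 1.444
```

```text
clock: 27.42
eef_pos: [621.7, -114.5, 76.3]
tool_rot: [-3.138, -0.009, 1.458]
force: [0.2, -0.6, -0.9]
width: 37.4
t 27.42 eef [ 621.7 -114.5   76.3] yaw 1.458 w 37.4 F [ 0.2 -0.6 -0.9]
shift now [-0.44  0.12  0.61] turn [-0.03 -0.08  0.14] | shift in target axes [-0.44  0.12  0.61]
```

```bash
python3 -m crank '[[[-0.3,0.1,0.1,-0.03,-0.08,0.14],[-0.1,0,0.2,0,0,0],[0,0,0.1,0,0,0],[0,0,0,0,0,0],[0,0,0,0,0,0]]]' 1
python3 go.py 623.6 -128 58 1.444
```

```text
clock: 27.83
eef_pos: [625.3, -127.2, 65.9]
tool_rot: [3.137, 0.001, 1.444]
force: [0.2, -0.5, -0.8]
width: 36.7
t 27.83 eef [ 625.3 -127.2   65.9] yaw 1.444 w 36.7 F [ 0.2 -0.5 -0.8]
shift now [-0.03 -0.05  0.26] turn [ 0.05  0.01 -0.  ] | shift in target axes [-0.03 -0.05  0.26]
```

```bash
python3 -m crank '[[[-0.03,-0.05,0.15,0.05,0,0],[0,0,0.1,0,0,0],[0,0,0.03,0,0,0],[0,0,0,0,0,0]]]' 1
python3 go.py 623.6 -128 57.3 1.444
```

```text
clock: 28.17
eef_pos: [623.9, -128.5, 57.4]
tool_rot: [3.141, 0.001, 1.443]
force: [0.0, 0.2, -1.8]
width: 36.7
t 28.17 eef [ 623.9 -128.5   57.4] yaw 1.443 w 36.7 F [ 0.   0.2 -1.8]
shift now [ 0.02 -0.01  0.  ] turn [ 0.    0.01 -0.01] | shift in target axes [ 0.02 -0.01  0.  ]
```

```bash
python3 -m crank '[[[0,0,0.06,0,0,0],[0,0,0.02,0,0,0],[0,0,0,0,0,0]]]' 1
python3 - <<'E'
from h import *
for _ in range(4): print(np.round(ctrl.get_image('side') and ctrl.read_state()['force'],1))
E
```

```text
clock: 28.42
eef_pos: [624.2, -128.9, 56.8]
tool_rot: [3.14, 0.0, 1.443]
force: [0.2, 0.1, -1.4]
width: 37.1
[ 0.4  0.3 -1.5]
[ 0.8 -0.9  0.6]
[-0.6 -0.1  1.2]
[ 0.3 -0.5  1. ]
```

Contact is light. Next I release it, rise, and go to the jar at (399,258).

```bash
python3 -m crank '[[[0,0,0,0,0,0],[0,0,0,0,0,0],[0,0,0,0,0,0],[0,0,0,0,0,0],[0,0,-0.2,0,0,0],[0,0,-0.6,0,0,0],[0,0,-1,0,0,0],[0,0,-1,0,0,0],[0,0,-1,0,0,0],[0,0,-0.6,0,0,0],[0.4,-0.3,-0.1,0,0,0],[0.7,-0.5,0,0,0,0]]]' -1
python3 -m crank '[[[1,-0.7,0,0,0,0],[1,-0.7,0,0,0,0],[1,-0.7,0,0,0,0],[1,-0.7,0,0,0,0],[1,-0.7,0,0,0,0],[1,-0.7,0,0,0,0],[1,-0.7,0,0,0,0],[1,-0.7,0,0,0,0],[0.8,-0.5,0,0,0,0],[0.4,-0.2,0,0,0,0],[0,0,0,0,0,0],[0,0,0,0,0,0]]]' -1
python3 go.py 399 257 130 1.444
python3 - <<'E'
from h import *
for n in('top','side'):
    p=ctrl.get_image(n);W=pts(p);save(p,n+'3')
    print(n,'salt',fit(W,(623,-129),95,125,35),'coaster',fit(W,(638,-12),34,52,45),'bowl',fit(W,(608,-246),45,70,68))
    print('jar',fit(W,(399,257),97,112,30))
E
```

```text
clock: 29.62
eef_pos: [605.1, -98.9, 199.5]
tool_rot: [3.139, 0.006, 1.435]
force: [-0.7, 0.0, -0.2]
width: 85.1
clock: 30.62
eef_pos: [447.0, 216.4, 203.5]
tool_rot: [3.13, -0.001, 1.438]
force: [-0.4, -0.6, 0.1]
width: 85.5
t 30.62 eef [447.  216.4 203.5] yaw 1.438 w 85.5 F [-0.4 -0.6  0.1]
shift now [ 1.13 -1.79  2.43] turn [ 0.11 -0.01 -0.06] | shift in target axes [ 1.14 -1.76  2.45]
top salt (116, array([ 623.1, -126. ,  107. ]), 'rect', array([ 624.4, -126.6]), array([31.7, 31.7]), 88.7, 'zr', array([ 98.9, 113.5])) coaster (405, array([638.8,  -9.6,  42.1]), 'rect', array([639.5,  -9.7]), array([59.9, 61.6]), 82.5, 'zr', array([37.6, 46.2])) bowl (263, array([ 613.1, -246.5,   56.3]), 'rect', array([ 609.5, -242.8]), array([116.4, 117.6]), 50.7, 'zr', array([46.2, 63.8]))
jar None
side salt (137, array([ 621.4, -139.4,  103.7]), 'rect', array([ 621.9, -136.3]), array([29.7, 27.4]), 32.8, 'zr', array([ 96.3, 109.4])) coaster (279, array([639.7, -11.3,  39.4]), 'rect', array([636.4, -10.6]), array([66.1, 60.6]), 81.4, 'zr', array([36.8, 41.9])) bowl (714, array([ 607.5, -249. ,   53.4]), 'rect', array([ 606.9, -248.2]), array([119. , 121.3]), 32.0, 'zr', array([46.1, 59.9]))
jar (89, array([397.8, 251.4, 102.3]), 'rect', array([396.6, 253.1]), array([38.3, 46. ]), 7.1, 'zr', array([ 98.2, 105. ]))
```

```bash
python3 -m crank '[[[0.5,-0.6,0,0.11,0,-0.06],[0.4,-0.7,0.3,0,0,0],[0.2,-0.4,0.6,0,0,0],[0,0,0.5,0,0,0],[0,0,0.2,0,0,0],[0,0,0,0,0,0],[0,0,0,0,0,0]]]' -1
python3 go.py 399 257.5 55 1.444
```

```text
clock: 31.3
eef_pos: [409.3, 244.9, 156.2]
tool_rot: [3.133, -0.0, 1.419]
force: [-0.1, -0.3, -0.6]
width: 85.2
t 31.3 eef [409.3 244.9 156.2] yaw 1.419 w 85.2 F [-0.1 -0.3 -0.6]
shift now [ 0.36 -0.43  3.37] turn [ 0.08 -0.   -0.24] | shift in target axes [ 0.37 -0.39  3.37]
```

```bash
python3 -m crank '[[[0.37,-0.42,0,0.08,0,-0.24],[0,0,0.3,0,0,0],[0,0,0.4,0,0,0],[0,0,0.2,0,0,0],[0,0,0,0,0,0],[0,0,0,0,0,0]]]' -1
python3 go.py 399 257.5 55 1.444
```

```text
clock: 31.8
eef_pos: [402.3, 257.6, 130.3]
tool_rot: [3.136, -0.004, 1.441]
force: [-0.4, -0.1, -0.1]
width: 85.1
t 31.8 eef [402.3 257.6 130.3] yaw 1.441 w 85.1 F [-0.4 -0.1 -0.1]
shift now [-0.03 -0.12  2.51] turn [ 0.05 -0.04 -0.03] | shift in target axes [-0.02 -0.11  2.51]
```

```bash
python3 -m crank '[[[-0.03,-0.11,0.2,0.05,-0.04,0],[0,0,0.5,0,0,0],[0,0,0.6,0,0,0],[0,0,0.5,0,0,0],[0,0,0.3,0,0,0],[0,0,0.1,0,0,0],[0,0,0,0,0,0],[0,0,0,0,0,0]]]' -1
python3 go.py 399 257.5 55 1.444
```

```text
clock: 32.47
eef_pos: [400.7, 257.9, 62.9]
tool_rot: [3.138, -0.002, 1.441]
force: [0.7, -0.1, 0.2]
width: 85.2
t 32.47 eef [400.7 257.9  62.9] yaw 1.441 w 85.2 F [ 0.7 -0.1  0.2]
shift now [-0.02 -0.05  0.26] turn [ 0.03 -0.02 -0.03] | shift in target axes [-0.02 -0.05  0.26]
```

```bash
python3 -m crank '[[[-0.02,-0.05,0.2,0,0,0],[0,0,0.05,0,0,0],[0,0,0,0,0,0],[0,0,0,0,0,0]]]' -1
python3 -m crank '[[[0,0,0,0,0,0],[0,0,0,0,0,0],[0,0,0,0,0,0],[0,0,0,0,0,0],[0,0,0,0,0,0],[0,0,0,0,0,0],[0,0,0,0,0,0]]]' 1
python3 -m crank '[[[0,0,-0.2,0,0,0],[0,0,-0.5,0,0,0],[0,0,-0.8,0,0,0],[0,0,-0.8,0,0,0],[0,0,-0.5,0,0,0],[0,0,-0.2,0,0,0],[0,0,0,0,0,0]]]' 1
python3 go.py 653.4 104.1 130 1.444
```

```text
clock: 32.8
eef_pos: [400.1, 258.2, 56.5]
tool_rot: [3.136, -0.004, 1.441]
force: [0.6, -0.1, -0.7]
width: 85.4
clock: 33.38
eef_pos: [400.3, 258.6, 57.4]
tool_rot: [3.135, -0.005, 1.441]
force: [0.2, 0.2, 0.7]
width: 39.7
clock: 33.97
eef_pos: [398.4, 256.9, 151.4]
tool_rot: [3.138, -0.002, 1.44]
force: [0.1, 0.3, -2.0]
width: 39.5
t 33.97 eef [398.4 256.9 151.4] yaw 1.44 w 39.5 F [ 0.1  0.3 -2. ]
shift now [-3.94  9.09  0.73] turn [ 0.03 -0.02 -0.04] | shift in target axes [-3.98  9.08  0.71]
```

```bash
python3 -m crank '[[[-0.2,0.4,0,0,0,0],[-0.3,0.7,0,0,0,0],[-0.35,0.8,0,0,0,0],[-0.35,0.8,0,0,0,0],[-0.35,0.8,0,0,0,0],[-0.35,0.8,0,0,0,0],[-0.35,0.8,0,0,0,0],[-0.35,0.8,0,0,0,0],[-0.35,0.8,0,0,0,0],[-0.35,0.8,0,0,0,0],[-0.3,0.6,0,0,0,0],[-0.2,0.4,0,0,0,0]]]' 1
python3 -m crank '[[[0,0.1,0,0,0,0],[0,0,0,0,0,0],[0,0,0,0,0,0]]]' 1
python3 go.py 653.4 104.1 79.4 1.444
```

```text
clock: 34.97
eef_pos: [635.5, 108.5, 135.4]
tool_rot: [-3.121, 0.002, 1.451]
force: [0.8, 0.5, -1.9]
width: 39.5
clock: 35.22
eef_pos: [638.6, 104.5, 131.2]
tool_rot: [-3.117, 0.004, 1.446]
force: [-0.1, 0.6, -0.6]
width: 39.6
t 35.22 eef [638.6 104.5 131.2] yaw 1.446 w 39.6 F [-0.1  0.6 -0.6]
shift now [0.05 0.53 1.71] turn [-0.24  0.04  0.02] | shift in target axes [0.05 0.49 1.73]
```

```bash
python3 -m crank '[[[0.05,0.3,0,-0.24,0.04,0],[0,0.2,0.2,0,0,0],[0,0,0.4,0,0,0],[0,0,0.3,0,0,0],[0,0,0.1,0,0,0],[0,0,0,0,0,0],[0,0,0,0,0,0]]]' 1
python3 go.py 653.4 104.1 79.4 1.444
```

```text
clock: 35.8
eef_pos: [646.9, 110.3, 94.5]
tool_rot: [-3.13, -0.002, 1.452]
force: [0.1, 0.4, -1.4]
width: 39.7
t 35.8 eef [646.9 110.3  94.5] yaw 1.452 w 39.7 F [ 0.1  0.4 -1.4]
shift now [-0.18  0.25  0.5 ] turn [-0.11 -0.02  0.08] | shift in target axes [-0.18  0.24  0.5 ]
```

```bash
python3 -m crank '[[[-0.18,0.24,0.1,-0.11,0,0.08],[0,0,0.2,0,0,0],[0,0,0,0,0,0],[0,0,0,0,0,0]]]' 1
python3 go.py 653.4 104.1 79.4 1.444
```

```text
clock: 36.13
eef_pos: [654.3, 103.2, 85.0]
tool_rot: [3.139, -0.002, 1.443]
force: [0.8, -0.4, -1.5]
width: 39.7
t 36.13 eef [654.3 103.2  85. ] yaw 1.443 w 39.7 F [ 0.8 -0.4 -1.5]
shift now [ 0.02 -0.03  0.19] turn [ 0.02 -0.02 -0.01] | shift in target axes [ 0.02 -0.03  0.19]
```

```bash
python3 -m crank '[[[0.02,-0.03,0.14,0.02,0,0],[0,0,0.06,0,0,0],[0,0,0,0,0,0],[0,0,0,0,0,0]]]' 1
python3 go.py 653.4 104.1 79.4 1.444
```

```text
clock: 36.47
eef_pos: [653.9, 103.8, 79.1]
tool_rot: [3.141, -0.002, 1.442]
force: [-0.2, -0.5, -0.8]
width: 39.6
t 36.47 eef [653.9 103.8  79.1] yaw 1.442 w 39.6 F [-0.2 -0.5 -0.8]
shift now [ 0.01 -0.02 -0.01] turn [ 0.01 -0.02 -0.02] | shift in target axes [ 0.01 -0.02 -0.01]
```

```bash
python3 -m crank '[[[0,0,0.05,0,0,0],[0,0,0,0,0,0]]]' 1
python3 -m crank '[[[0,0,0,0,0,0],[0,0,0,0,0,0],[0,0,0,0,0,0],[0,0,0,0,0,0],[0,0,-0.2,0,0,0],[0,0,-0.6,0,0,0],[0,0,-1,0,0,0],[0,0,-1,0,0,0],[0,0,-1,0,0,0],[0,0,-1,0,0,0],[0,0,-0.8,0,0,0],[0,0,-0.4,0,0,0]]]' -1
python3 -m crank '[[[-0.5,-0.4,0,0,0,0],[-1,-0.8,0,0,0,0],[-1,-0.8,0,0,0,0],[-1,-0.8,0,0,0,0],[-1,-0.8,0,0,0,0],[-1,-0.8,0,0,0,0],[-1,-0.8,0,0,0,0],[-0.8,-0.6,0,0,0,0],[-0.5,-0.4,0,0,0,0],[-0.2,-0.2,0,0,0,0],[0,0,0,0,0,0]]]' -1
python3 go.py 449.5 -143.5 113 1.444
python3 - <<'E'
from h import *
for n in('top','side'):
    p=ctrl.get_image(n);W=pts(p);save(p,n+'4')
    print(n,'jar',fit(W,(653,104),118,138,35),'tin',fit(W,(667,220),100,118,45))
    print('millhead',fit(W,(449,-143),125,149,35))
    print('candle',fit(W,(571.5,-4),30,46,28))
E
```

```text
clock: 36.63
eef_pos: [654.1, 103.8, 79.6]
tool_rot: [3.14, -0.003, 1.442]
force: [0.4, -0.2, -1.3]
width: 39.6
clock: 37.63
eef_pos: [651.4, 103.1, 265.2]
tool_rot: [-3.135, 0.0, 1.442]
force: [-0.0, 0.8, 0.1]
width: 85.2
clock: 38.55
eef_pos: [424.3, -117.5, 271.9]
tool_rot: [3.128, -0.008, 1.445]
force: [1.1, 0.3, -0.3]
width: 85.0
t 38.55 eef [ 424.3 -117.5  271.9] yaw 1.445 w 85.0 F [ 1.1  0.3 -0.3]
shift now [-0.8   0.87  5.3 ] turn [ 0.13 -0.08  0.01] | shift in target axes [-0.75  0.94  5.3 ]
top jar (169, array([653.3, 104.7, 126.9]), 'rect', array([654.1, 103.9]), array([39.1, 39.3]), 89.8, 'zr', array([122.4, 130.6])) tin (523, array([668.6, 221.5, 107.8]), 'rect', array([668.3, 222.1]), array([70.1, 72.1]), 2.1, 'zr', array([103.5, 112.3]))
millhead (61, array([ 447.2, -124.1,  137.7]), 'rect', array([ 448.2, -125.1]), array([44.1, 14.5]), 6.4, 'zr', array([128.8, 144.9]))
candle (69, array([573.7,  -4.9,  32.7]), 'rect', array([571.4,  -4.6]), array([35.6, 37.5]), 89.6, 'zr', array([30.1, 37. ]))
side jar (118, array([650.7,  97.2, 123.7]), 'rect', array([650.9,  99.4]), array([41. , 38.9]), 76.2, 'zr', array([119.2, 126.7])) tin (297, array([666.4, 218.1, 105. ]), 'rect', array([665.6, 218.7]), array([74.1, 78.9]), 9.3, 'zr', array([101.9, 108.1]))
millhead (303, array([ 449.1, -158.5,  137.8]), 'rect', array([ 447.8, -155.5]), array([48.2, 38.3]), 8.1, 'zr', array([126.5, 146.8]))
candle (52, array([567.6,  -6.7,  33. ]), 'rect', array([568. ,  -6.5]), array([38.2, 37.2]), 74.9, 'zr', array([30.4, 35.8]))
```

```bash
python3 -m crank '[[[-0.4,0.5,0,0.13,-0.08,0],[-0.4,0.4,0.3,0,0,0],[0,0,0.6,0,0,0],[0,0,0.5,0,0,0],[0,0,0.2,0,0,0],[0,0,0,0,0,0],[0,0,0,0,0,0]]]' -1
python3 go.py 449.5 -143.5 113 1.444
```

```text
clock: 39.23
eef_pos: [463.1, -134.5, 221.5]
tool_rot: [3.136, -0.001, 1.468]
force: [-0.8, -0.8, -0.0]
width: 85.5
t 39.23 eef [ 463.1 -134.5  221.5] yaw 1.468 w 85.5 F [-0.8 -0.8 -0. ]
shift now [-0.35 -0.44  3.61] turn [ 0.05 -0.01  0.23] | shift in target axes [-0.36 -0.41  3.62]
```

```bash
python3 -m crank '[[[-0.36,-0.42,0,0.05,0,0.23],[0,0,0.4,0,0,0],[0,0,0.4,0,0,0],[0,0,0.2,0,0,0],[0,0,0,0,0,0],[0,0,0,0,0,0]]]' -1
python3 go.py 449.5 -143.5 113 1.444
```

```text
clock: 39.73
eef_pos: [450.0, -144.7, 194.2]
tool_rot: [3.136, -0.001, 1.443]
force: [0.7, 0.7, 0.6]
width: 85.4
t 39.73 eef [ 450.  -144.7  194.2] yaw 1.443 w 85.4 F [0.7 0.7 0.6]
shift now [ 0.03 -0.04  2.71] turn [ 0.05 -0.01 -0.01] | shift in target axes [ 0.04 -0.02  2.71]
```

```bash
python3 -m crank '[[[0.03,-0.03,0.3,0.05,0,0],[0,0,0.5,0,0,0],[0,0,0.6,0,0,0],[0,0,0.5,0,0,0],[0,0,0.3,0,0,0],[0,0,0.1,0,0,0],[0,0,0,0,0,0],[0,0,0,0,0,0]]]' -1
python3 go.py 449.5 -143.5 113 1.444
```

```text
clock: 40.4
eef_pos: [452.4, -144.3, 124.6]
tool_rot: [3.134, -0.001, 1.444]
force: [0.1, -0.0, -0.1]
width: 85.5
t 40.4 eef [ 452.4 -144.3  124.6] yaw 1.444 w 85.5 F [ 0.1 -0.  -0.1]
shift now [ 0.01 -0.1   0.39] turn [ 0.07 -0.01 -0.  ] | shift in target axes [ 0.01 -0.1   0.39]
```

```bash
python3 -m crank '[[[0,-0.1,0.25,0.07,0,0],[0,0,0.12,0,0,0],[0,0,0.02,0,0,0],[0,0,0,0,0,0]]]' -1
python3 -m crank '[[[0,0,0,0,0,0],[0,0,0,0,0,0],[0,0,0,0,0,0],[0,0,0,0,0,0],[0,0,0,0,0,0],[0,0,0,0,0,0]]]' 1
python3 go.py 638.5 -12.5 220 1.444
python3 - <<'E'
from h import *
p=ctrl.get_image('side');save(p,'s7f')
a=cv2.cvtColor(p['color'],cv2.COLOR_RGB2BGR)
cv2.imwrite('pics/s7.png',cv2.resize(a[150:290,180:380],None,fx=4,fy=4,interpolation=cv2.INTER_CUBIC))
E
```

```text
clock: 40.73
eef_pos: [450.6, -144.3, 113.5]
tool_rot: [3.139, -0.0, 1.444]
force: [-0.7, -0.6, 0.4]
width: 85.5
clock: 41.23
eef_pos: [450.9, -144.6, 115.0]
tool_rot: [3.137, -0.001, 1.444]
force: [-0.4, 1.0, -1.9]
width: 46.5
t 41.23 eef [ 450.9 -144.6  115. ] yaw 1.444 w 46.5 F [-0.4  1.  -1.9]
shift now [ 5.16  5.66 -3.47] turn [ 0.04 -0.01 -0.  ] | shift in target axes [ 5.16  5.65 -3.5 ]
```

View pics/s7.png

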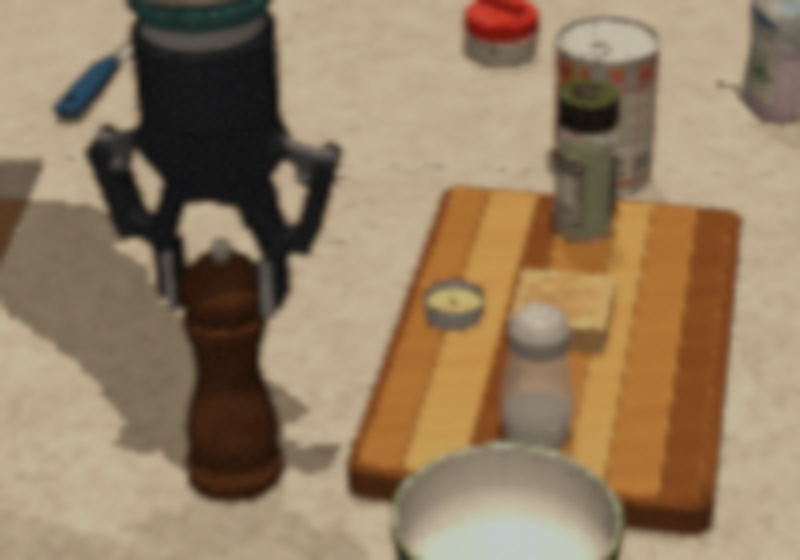

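The mill is gripped at its head and upright (crop px (225,290)). The salt, jar, candle and coaster all look right on the board. Next I lift the mill over the salt's height and carry it to the centre.

```bash
python3 -m crank '[[[0,0,-0.2,0,0,0],[0,0,-0.5,0,0,0],[0,0,-0.8,0,0,0],[0,0,-0.9,0,0,0],[0,0,-0.9,0,0,0],[0,0,-0.7,0,0,0],[0,0,-0.3,0,0,0],[0,0,0,0,0,0],[0,0,0,0,0,0]]]' 1
python3 go.py 638.5 -12.5 255 1.444
python3 -m crank '[[[0.2,0.2,0,0,0,0],[0.4,0.45,0,0,0,0],[0.5,0.55,0,0,0,0],[0.5,0.55,0,0,0,0],[0.5,0.55,0,0,0,0],[0.5,0.55,0,0,0,0],[0.5,0.55,0,0,0,0],[0.5,0.55,0,0,0,0],[0.5,0.55,0,0,0,0],[0.4,0.45,0,0,0,0],[0.2,0.3,0,0,0,0],[0,0,0,0,0,0]]]' 1
python3 go.py 638.5 -12.5 157 1.444
```

```text
clock: 42.03
eef_pos: [448.0, -144.1, 250.3]
tool_rot: [-3.14, -0.001, 1.442]
force: [0.1, -0.6, -2.0]
width: 46.2
t 42.03 eef [ 448.  -144.1  250.3] yaw 1.442 w 46.2 F [ 0.1 -0.6 -2. ]
shift now [ 5.16  5.74 -0.16] turn [-0.01 -0.01 -0.02] | shift in target axes [ 5.16  5.74 -0.16]
clock: 43.03
eef_pos: [625.6, -10.0, 230.9]
tool_rot: [-3.113, -0.004, 1.441]
force: [0.3, -0.1, -1.0]
width: 46.4
t 43.03 eef [625.6 -10.  230.9] yaw 1.441 w 46.4 F [ 0.3 -0.1 -1. ]
shift now [-0.04  0.51  2.45] turn [-0.28 -0.04 -0.03] | shift in target axes [-0.03  0.44  2.46]
```

```bash
python3 -m crank '[[[0,0.2,0,-0.28,-0.04,0],[0,0.2,0.1,0,0,0],[0,0,0.4,0,0,0],[0,0,0.5,0,0,0],[0,0,0.3,0,0,0],[0,0,0.1,0,0,0],[0,0,0,0,0,0],[0,0,0,0,0,0]]]' 1
python3 go.py 638.5 -12 157 1.444
```

```text
clock: 43.7
eef_pos: [632.9, -11.9, 178.8]
tool_rot: [-3.126, 0.002, 1.439]
force: [0.6, 1.0, -0.7]
width: 46.2
t 43.7 eef [632.9 -11.9 178.8] yaw 1.439 w 46.2 F [ 0.6  1.  -0.7]
shift now [0.02 0.2  0.72] turn [-0.15  0.02 -0.04] | shift in target axes [0.02 0.19 0.73]
```

```bash
python3 -m crank '[[[0.02,0.19,0,-0.15,0.02,-0.04],[0,0,0.2,0,0,0],[0,0,0.15,0,0,0],[0,0,0,0,0,0],[0,0,0,0,0,0]]]' 1
python3 go.py 638.5 -12 157 1.444
```

```text
clock: 44.12
eef_pos: [640.5, -12.7, 169.4]
tool_rot: [3.136, -0.001, 1.443]
force: [0.2, -0.5, -2.3]
width: 46.5
t 44.12 eef [640.5 -12.7 169.4] yaw 1.443 w 46.5 F [ 0.2 -0.5 -2.3]
shift now [ 0.01 -0.07  0.41] turn [ 0.05 -0.01 -0.01] | shift in target axes [ 0.01 -0.07  0.41]
```

```bash
python3 -m crank '[[[0,-0.07,0.2,0.05,0,0],[0,0,0.12,0,0,0],[0,0,0.05,0,0,0],[0,0,0,0,0,0],[0,0,0,0,0,0]]]' 1
python3 go.py 638.5 -12 157 1.444
```

```text
clock: 44.53
eef_pos: [638.2, -12.2, 157.3]
tool_rot: [-3.141, -0.001, 1.444]
force: [0.2, 0.6, -1.1]
width: 46.4
t 44.53 eef [638.2 -12.2 157.3] yaw 1.444 w 46.4 F [ 0.2  0.6 -1.1]
shift now [0.01 0.01 0.01] turn [-0.   -0.01 -0.  ] | shift in target axes [0.01 0.01 0.01]
```

```bash
python3 -m crank '[[[0,0,0.05,0,0,0],[0,0,0,0,0,0],[0,0,0,0,0,0]]]' 1
python3 - <<'E'
from h import *
f=[]
for n in range(4): p=ctrl.get_image('side');f.append(ctrl.read_state()['force'])
print(np.mean(f,0).round(1),ctrl.read_state()['eef_pos']);save(p,'s8f')
a=cv2.cvtColor(p['color'],cv2.COLOR_RGB2BGR)
cv2.imwrite('pics/s8.png',cv2.resize(a[150:290,230:380],None,fx=4,fy=4,interpolation=cv2.INTER_CUBIC))
E
```

```text
clock: 44.78
eef_pos: [638.8, -12.3, 156.6]
tool_rot: [3.141, -0.001, 1.444]
force: [-0.6, -0.7, -2.2]
width: 46.5
[ 0.1 -0.3 -1.7] [638.63918135 -12.22237223 156.44474585]
```

View pics/s8.png

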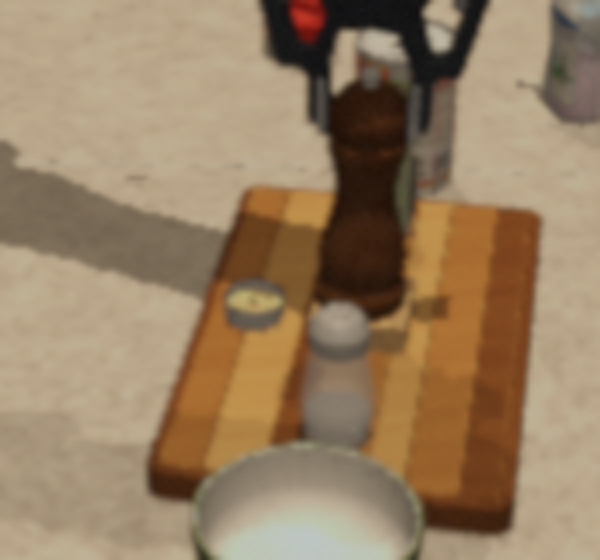

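The mill stands over the coaster (crop px (360,300)), but its weight still seems to hang from the gripper. I'll lower it in small steps.

```bash
for i in 1 2 ; do python3 -m crank '[[[0,0,0.05,0,0,0],[0,0,0,0,0,0],[0,0,0,0,0,0]]]' 1; python3 -c "
from h import *
f=[]
for n in range(3): ctrl.get_image('side');f.append(ctrl.read_state()['force'])
print(np.mean(f,0).round(1),ctrl.read_state()['eef_pos'])"; done
```

```text
clock: 45.23
eef_pos: [639.2, -12.2, 156.9]
tool_rot: [3.139, -0.002, 1.444]
force: [-0.7, 0.0, -1.3]
width: 46.8
[-0.1  0.1 -1.6] [638.94944088 -12.19718054 156.46602591]
clock: 45.63
eef_pos: [639.4, -12.1, 156.6]
tool_rot: [3.139, -0.003, 1.444]
force: [-0.3, 0.6, -1.6]
width: 46.1
[-0.3  0.6 -0.5] [639.30400643 -12.0760148  156.35901606]
```

```bash
for i in 1 2 ; do python3 -m crank '[[[-0.02,-0.02,0.06,0.02,-0.02,0],[0,0,0.05,0,0,0],[0,0,0.03,0,0,0]]]' 1; python3 -c "
from h import *
f=[]
for n in range(3): ctrl.get_image('side');f.append(ctrl.read_state()['force'])
print(np.mean(f,0).round(1),ctrl.read_state()['eef_pos'])"; done
```

```text
clock: 46.03
eef_pos: [639.6, -12.0, 156.3]
tool_rot: [3.139, -0.004, 1.444]
force: [-1.2, -0.1, 2.7]
width: 46.4
[-2.4  0.8  7.9] [639.5829746  -12.07491524 156.22494156]
clock: 46.43
eef_pos: [639.6, -12.0, 156.3]
tool_rot: [3.139, -0.004, 1.444]
force: [-2.1, 0.5, 4.1]
width: 46.0
[-2.6  0.8  7.8] [639.60016813 -12.08730252 156.22201259]
```

Now it is in contact (8 N). Next I release it and rise straight up.

```bash
python3 -m crank '[[[0,0,0,0,0,0],[0,0,0,0,0,0],[0,0,0,0,0,0],[0,0,0,0,0,0],[0,0,-0.1,0,0,0],[0,0,-0.3,0,0,0],[0,0,-0.6,0,0,0],[0,0,-0.8,0,0,0],[0,0,-0.8,0,0,0],[0,0,-0.8,0,0,0],[0,0,-0.3,0,0,0],[0,0,0,0,0,0]]]' -1
python3 -m crank '[[[0,-0.5,-0.3,0,0,0],[0,-1,0,0,0,0],[0,-1,0,0,0,0],[0,-1,0,0,0,0],[-0.3,-1,0,0,0,0],[-0.8,-0.4,0,0,0,0],[-1,-0.2,0,0,0,0],[-1,0,0,0,0,0],[-1,0,0,0,0,0],[-1,0,0,0,0,0],[-0.6,0,0,0,0,0],[0,0,0,0,0,0]]]' -1
python3 go.py 450 -200 250 1.444
python3 - <<'E'
from h import *
c,s=np.cos(-.127),np.sin(-.127)
ims=[]
for n in('top','side'):
    p=ctrl.get_image(n);W=pts(p);save(p,n+'5');print(n)
    for q,xy,a,b,r in [('millbutton',(638,-12),192,215,25),('millhead',(638,-12),165,191,35),('coaster',(638,-12),34,52,45),('candle',(571.5,-4),30,46,25),('salt',(623,-129),95,125,30),('jar',(653,104),118,138,30),('bowl',(608,-246),45,70,68),('tin',(667,220),100,118,45),('timer',(587,416),30,60,50)]:
        f=fit(W,xy,a,b,r);print(q,f and (f[1],f[3],f[4],f[5]))
    ims.append(cv2.resize(cv2.imread(f'pics/{n}5.png')[110:290,220:400],None,fx=2.2,fy=2.2,interpolation=cv2.INTER_CUBIC))
cv2.imwrite('pics/fin.png',np.hstack(ims))
E
```

```text
clock: 47.58
eef_pos: [639.1, -13.3, 272.7]
tool_rot: [3.141, -0.002, 1.443]
force: [0.9, 0.5, -0.4]
width: 85.5
clock: 48.58
eef_pos: [451.5, -163.9, 270.4]
tool_rot: [-3.127, -0.002, 1.453]
force: [0.3, -0.9, -0.1]
width: 85.3
t 48.58 eef [ 451.5 -163.9  270.4] yaw 1.453 w 85.3 F [ 0.3 -0.9 -0.1]
shift now [-1.2   0.1   0.67] turn [-0.13 -0.02  0.09] | shift in target axes [-1.2   0.1   0.68]
top
millbutton (array([639.2, -11.1, 196.5]), array([639.2, -11.3]), array([24.1, 22.1]), 19.3)
millhead (array([634.7, -10. , 183.4]), array([637.7, -10.5]), array([47.7, 46.7]), 51.1)
coaster (array([626.5,   0. ,  42.1]), array([638.5,  -9.5]), array([59.8, 59.7]), 82.2)
candle (array([572. ,  -4.1,  32.8]), array([572. ,  -4.6]), array([37. , 35.6]), 1.1)
salt (array([ 623.2, -126.1,  107.3]), array([ 624.3, -127.1]), array([31.8, 33.2]), 87.7)
jar (array([652.9, 104.8, 127.3]), array([653.9, 104.4]), array([39.6, 38.9]), 68.9)
bowl (array([ 628.5, -234.4,   56.4]), array([ 621.6, -233. ]), array([ 84.8, 120.8]), 40.7)
tin (array([668.6, 221.6, 107.9]), array([668.4, 221.6]), array([70.1, 
[... 201 characters left out ...]
ead (array([635.3, -26.5, 178.4]), array([634.9, -22.9]), array([47. , 34.2]), 1.2)
coaster (array([646.7, -32.4,  42.6]), array([636.1, -13.9]), array([62. , 59.3]), 82.1)
candle (array([567.9,  -6.2,  32.5]), array([568.5,  -6. ]), array([35.2, 40.3]), 3.4)
salt (array([ 621.3, -138.6,  103.3]), array([ 621.3, -136.8]), array([31.8, 25.9]), 21.5)
jar (array([663. , 102.8, 124.1]), array([662.6, 105.3]), array([12.2, 33.3]), 17.9)
bowl (array([ 607.6, -248.8,   53.3]), array([ 607.3, -247.4]), array([120.6, 120. ]), 88.0)
tin (array([666. , 217.5, 104.9]), array([665.4, 217.5]), array([76.7, 73.3]), 86.5)
timer (array([585.9, 405.6,  39. ]), array([587.3, 410.1]), array([63.2, 58.7]), 32.6)
```

View pics/fin.png

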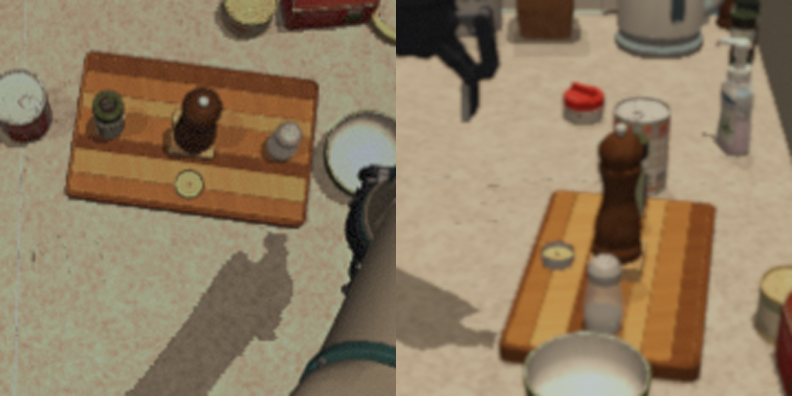

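Everything stands upright where it should: mill on the coaster in the middle, candle in front, jar on the tin side, salt on the bowl side. The arm is clear of it all.

```bash
python3 -m crank '[[[0,0,0,0,0,0],[0,0,0,0,0,0],[0,0,0,0,0,0]]]' -1; python3 -c "
from cell import ctrl
print(ctrl.finish_job())"
```

```text
clock: 48.93
eef_pos: [452.5, -155.7, 268.7]
tool_rot: [-3.124, -0.008, 1.463]
force: [-0.7, -0.1, -0.7]
width: 85.2
the job is handed in; nothing more can be done
None
```

I set all five things on the board and handed the job in at about 49 s of the 134 s allowed. I gave the order coaster, candle, salt, jar, then mill.

The last camera check, with both views averaged, showed each piece about 1–5 mm from its target and inside the limits. All were upright and released, and the arm was clear.

- **Mill and coaster:** both are central to about 2 mm, and the coaster is square with the board.
- **Bowl, tin and timer:** they had not moved to within the measuring error.
- **Disagreements:** the two cameras differ by 3–5 mm throughout. They differ by up to about 10 mm on the salt in y, where the side camera sees only its near face.
- **Gaps:** in the last top picture the arm hid part of the bowl, so only the side view confirms it had not moved. The jar was half hidden behind the mill in the last side picture, so the top view and an earlier side check cover it.
- **One retry:** the first close on the coaster was too high and missed it, so I lowered and gripped it again.

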